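Load the tiered cup dryer and run its fan

ROBOT

A 7-joint arm with a two-finger parallel gripper is mounted at the origin on the work surface. World frame = base frame: x ahead of the robot, y to its left, z up, the work surface at z = 0. Lengths are in m, angles in rad, forces in N, time in s.
With the tool pointing down it reaches from about 0.4 to 0.875 m from the base axis. Payload 6.5 kg.
Tool frame: the origin (TCP) lies on the centre line of the jaws, within the pads' length; the fingertips stand 8 mm ahead of it and the grasp point (between the pads) lies 11 mm behind it (manip.tips_ahead is the distance from the TCP to the fingertips, in m); z points along the fingers, y is the line along which they close (so a half turn about z gives the same grasp; the last joint's range is limited). The gripper opens to 85 mm and grips with 20 to 120 N. Pads are 22 mm wide; open, the fingers measure 114 mm over their backs; the gripper's body (76 mm by 85 mm) begins 54 mm behind the grasp point. The pads swing forward as they close: fully open they stand 13 mm farther back than shut.
Start: joints at [-0.066, 0.536, -0.004, 1.538, 0.003, 1.067, -0.071], TCP at [0.65, 0, 0.239] pointing down, gripper open.
Joint ranges: [-2.7, 2.7], [-0.37, 2.16], [-1.27, 1.26], [0.24, 2.4], [-1.31, 4.45], [0.19, 1.91], [-2.76, 2.76]. Speed limits (rad/s): [2.39, 2.39, 3.14, 3.14, 3.14, 3.14, 3.14].

INTERFACE

Orientations are given as [roll, pitch, yaw] about the fixed x, y, z axes, in that order (R = Rz(yaw) Ry(pitch) Rx(roll)).
In Python, from cell import manip gives the robot as it stands.
- The arm moves only by the tool drive_tool, never from a script. Its argument "commands" is text: rows parted by semicolons, each of 7 numbers parted by spaces: the shift along the tool's x, y, z in units of 400 mm (1.0 is 400 mm), then the turn, a rotation vector about the tool's x, y, z in units of 45 degrees (1.0 is 45 degrees), then the opening, from 0 (shut) to 1 (fully open). In form: x y z rx ry rz hand; .... A call has 1 to 12 rows; each row is the pose to reach, as a shift and turn from the pose commanded when the call began, along the tool's axes at that moment; what a row does not reach only later rows make up. A row lasts 1/10 s, in which the tool goes at most 50 mm and 8.59 degrees, less where a joint would pass 70% of its speed; a pose out of reach is approached as far as the arm can. A call with a number of a shift or a turn outside -1 to 1 is refused whole. A call with a gripper value outside its range is refused whole. The fingers move at their own pace and stop on an object; "force" is the grip in N (left out, the last holds). Time passes only in rows, so rows that repeat a pose let the fingers close. It gives the time, the measured TCP pose, the force, the opening and the grip force at its end, in the units of the state.
- manip.state(): the state, without advancing time (a new reading comes with each control period).
- manip.grab_frame(name): name is "scene" or "side" or "wrist"; returns a dict with "pixels" (420x560x3 uint8, red, green, blue), "depth" (420x560 float32, m along the optical axis (not along the pixel's ray), 0 where there is no reading), "intrinsics" (3x3 intrinsics, pixels), "k1" (the pictures are not rectified: a ray, as slopes to the right and down, at radius r is drawn at 1 + k1 r^2 times it, then the intrinsics apply), "R" (3x3) and "t" (3): a world point X has camera coordinates R X + t. Camera axes: x right, y down, z forward; pixel columns grow to the right and rows downward; lengths in m; the calibration is good to about 2 mm. A picture is of the moment at which its call begins.
- manip.job_done(): hands the job in; it is judged then, once.
The state is a dict: "time": time; "joint_pos": joint angles; "joint_vel": joint speeds; "effort": joint torques, N m; "eef_pos": TCP position; "tool_rot": TCP orientation; "force": force on the tool from outside, world axes, zero at the start; "ft_torque": the same for the moment, N m; "width": finger opening in m; "grasp_force": force on a finger pad.
Only numpy, scipy, OpenCV 4.12 (cv2) and the standard library are available. Lean on these libraries where they do the work, as an engineer would, in place of code of your own. Each camera call takes 0.05 s, during which the arm holds its last target. There are 200 camera calls.

TASK

Dry the rinsed cups: build both tiers of the cup dryer from the two trays that fit its posts, the wide-holed tray on the lower shoulders and the narrow-holed one on the upper shoulders, and stand every cup upright on the tiers, mouth down as it is now, setting things down and not dropping them. When all is loaded, pull the red fan knob up to its click, let it blow for about five seconds, then push it fully back in. The smaller look-alike tray belongs to another dryer and stays on the counter; leave everything else where it is.

Things in the scene. Friction and masses are not known exactly. Their poses are not given: they have to be found in the camera images.
- dryer: fixed cup dryer: white base 170 x 300 mm, 50 mm high, y from -105 to +195 mm. Origin on the counter midway between the four posts, z up. Posts at x = +-55, y = +-75 mm, stepped: collar 30 mm across up to z = 70 mm (lower shoulder), 19 mm up to z = 150 (upper shoulder, top edge bevelled to 16 mm), then a 9 mm pin whose taper starts at 163 and ends at 172 mm. Turquoise knob deck at the +y end
- lower_seat (a point): centre of the four lower shoulders, 70 mm above the counter: the underside centre of the seated lower tray; axes as the dryer's
- upper_seat (a point): centre of the four upper shoulders, 150 mm above the counter: the underside centre of the seated upper tray; axes as the dryer's
- knob_top (a point): centre of the top of the red fan knob, moves with it: 90 mm above the counter when in, 104 mm when out. The knob stands upright at x = 0, y = +165 mm of the dryer, over its 50 mm high deck; its head is a cylinder 28 mm across and 26 mm high, on a thin stem 14 mm long when in. Axes as the dryer's
- fan_knob (a joint): height by which the knob is pulled out, m: 0 = in, fan off; 0.014 = out at its detent, fan on. It snaps over at half travel to the nearer end; about 4 N moves it either way
- tray_wide_holes: white slotted tray, floor 146 x 186 mm (long along y), 6 mm thick, rim 4 mm wide and 12 mm high all round it; holes 24 mm across at x = +-55, y = +-75 mm. Origin: centre of its underside, z up. Handle over the middle: wooden bar 60 mm along x, 12 mm thick in y, z = 52 to 68 mm, uprights at x = +-24 mm. 0.22 to 0.4 kg. Room for one cup each side of the handle, at about y = +-46 mm
- tray_narrow_holes: the same tray but with holes 13 mm across: same hole spacing, size, handle, mass and origin
- tray_small: look-alike of another dryer: floor 124 x 156 mm, holes 13 mm across at x = +-44, y = +-60 mm, same handle; does not fit these posts. Origin at the centre of its underside
- mat: fixed grey draining mat 100 x 420 mm, 4 mm thick, its length along its y, on which the cups start in a row; origin under its centre
- cup1: straight-sided white ceramic cup with turquoise and ochre bands, standing mouth down: 52 mm across, 62 mm high, 0.11 to 0.22 kg; origin at the centre of its lower end (the rim), z up. Two to four such cups are present
- cup2: straight-sided white ceramic cup with turquoise and ochre bands, standing mouth down: 52 mm across, 62 mm high, 0.11 to 0.22 kg; origin at the centre of its lower end (the rim), z up. Two to four such cups are present
- cup3: straight-sided white ceramic cup with turquoise and ochre bands, standing mouth down: 52 mm across, 62 mm high, 0.11 to 0.22 kg; origin at the centre of its lower end (the rim), z up. Two to four such cups are present
- cup4: straight-sided white ceramic cup with turquoise and ochre bands, standing mouth down: 52 mm across, 62 mm high, 0.11 to 0.22 kg; origin at the centre of its lower end (the rim), z up. Two to four such cups are present
- sugar_jar: glass sugar jar with clamp latch, 92 mm across, 124 mm high, at the far edge; leave alone; origin under its centre
- saucer: cream melamine saucer 140 mm across, 14 mm high; leave alone; origin under its centre
- stir_stick: wooden stirring stick 6 x 150 x 5 mm lying at the far edge; leave alone; origin under its centre
- tea_tin: brass tea tin, 76 mm across, 110 mm high, at the far edge; leave alone; origin under its centre
- milk_jug: steel milk jug, 76 mm across, 85 mm high, at the left side; leave alone; origin under its centre
Not all that is in view belongs to the job. Leave any orange or pink look-alike of the tray_small alone.

How it is judged:
By the outcome, as a careful person would: the job done as asked, in the order asked, and still so for the second after the job is handed in, with the robot touching nothing.
Of cup1, cup2, cup3, cup4 only 2 to 4 are there at a start; the rules pass over those that are not, and their reading is None.
At some moment in a run one of cup1, cup2, cup3, cup4 may be knocked a few centimetres aside while the robot is not near it.
It also fails if it takes over 210 s, if anything falls off the work surface, if the arm or the gripper's body presses on something with over 40 N, if the wrist force passes 120 N, or if a joint passes its speed limit or range.

## Working session

There is one attempt and no reset: what is moved stays moved. The work goes in short steps, Python scripts to look and compute and a tool call to move; the robot and the scene stay as the last step left them, time stands still between calls to the robot, and variables do not carry over. Pictures are saved under pics/ and viewed, at most 14 in all, crops included, and the job is handed in when it is done.

Besides the shell and the picture viewer there is one more tool, called after ">>>" as name(argument=value, ...), one argument or row to a line, values as JSON. drive_tool: Moves the arm, as the interface text tells. Shifts and turns lie within -1 to 1; 1 stands for 400 mm of shift or 45 degrees of turn. Its arguments: {"type":"object","properties":{"commands":{"type":"string"},"force":{"type":"number"}},"required":["commands"]}

```bash
ls; mkdir -p pics; cat > h.py <<'E'
import numpy as np, cv2
from cell import manip
def grab(n,save=None):
    f=manip.grab_frame(n)
    if save: cv2.imwrite('pics/'+save,cv2.cvtColor(f['pixels'],cv2.COLOR_RGB2BGR))
    return f
def rays(f,uv):
    K=np.array(f['intrinsics']);uv=np.atleast_2d(np.asarray(uv,float))
    d=np.array([f['k1'],0,0,0,0],float)
    n=cv2.undistortPoints(uv.reshape(-1,1,2),K,d).reshape(-1,2)
    R=np.array(f['R']);t=np.array(f['t'])
    return -R.T@t, np.c_[n,np.ones(len(n))]@R, n
def onz(f,uv,z):
    c,d,_=rays(f,uv); s=(z-c[2])/d[:,2]; return c+d*s[:,None]
def cloud(f):
    h,w=f['depth'].shape
    u,v=np.meshgrid(np.arange(w),np.arange(h))
    c,d,_=rays(f,np.c_[u.ravel(),v.ravel()])
    return (c+d*f['depth'].reshape(-1,1)).reshape(h,w,3)
def proj(f,X):
    r,_=cv2.Rodrigues(np.array(f['R']))
    return cv2.projectPoints(np.atleast_2d(np.array(X,float)),r,np.array(f['t'],float),np.array(f['intrinsics']),np.array([f['k1'],0,0,0,0],float))[0].reshape(-1,2)
E
python3 - <<'E'
from h import *
import pickle
fs={}
for n in('scene','side','wrist'):
    f=fs[n]=grab(n,n+'0.png'); print(n,-np.array(f['R']).T@f['t'],f['k1'],f['intrinsics'][0][0],np.array(f['R'])[2], (f['depth']>0).mean())
pickle.dump(fs,open('f0.pkl','wb'))
print(manip.state())
E
```

```text
pics
scene [ 1.24708115 -0.15770018  1.07344444] -0.15053005087620255 467.52762499542524 [-0.60233073  0.22120744 -0.76698432] 0.9958460884353741
side [ 0.1322335  -1.13844716  1.12445674] -0.06442716901531913 517.2345831358884 [ 0.21933677  0.76157434 -0.60983269] 0.9883545918367347
wrist [0.64946296 0.06794981 0.37346352] -0.07160576692620671 355.6743300618486 [-0.0017622  -0.26865921 -0.96323368] 0.9961394557823129
{'time': 0.15, 'joint_pos': array([-0.06618093,  0.53701297, -0.00443274,  1.53860817,  0.00258476,
        1.06727337, -0.07122969]), 'joint_vel': array([ 0.00029631, -0.00109431,  0.00013063, -0.00194941, -0.00051726,
        0.00122948,  0.00060057]), 'effort': array([ 1.61238928e-03, -5.83780539e+01,  1.04997531e+00, -2.59348226e+01,
        1.25170653e-02,  6.47799578e-03, -7.88314480e-06]), 'eef_pos': array([ 6.49549375e-01, -1.75877107e-05,  2.38615700e-01]), 'tool_rot': array([-3.14029945e+00,  8.69403543e-05,  1.57080654e+00]), 'force': array([ 0.79029545,  0.00634484, -0.74587688]), 'ft_torque': array([-0.0557326 ,  0.04728217,  0.01913872]), 'grasp_force': 0.0, 'width': 0.08550564368917932}
```

View pics/scene0.png

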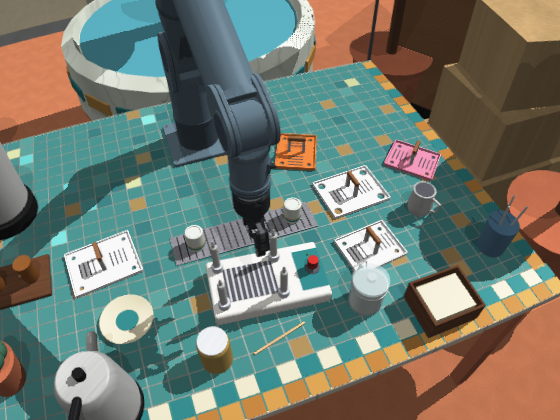

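View pics/side0.png

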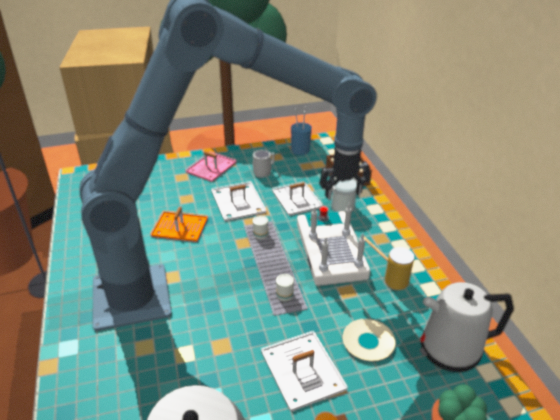

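Scene view: white trays at (103,263), (352,190) and a smaller one at (371,243). There are two cups, at (194,235) and (292,208). The dryer is at (265,285) with its red knob at (313,263). The side view agrees. Next I measure.

```bash
cat > m.py <<'E'
from h import *
import pickle
fs=pickle.load(open('f0.pkl','rb'))
for n in('scene','side'):
    f=fs[n]; P=cloud(f); hsv=cv2.cvtColor(f['pixels'],cv2.COLOR_RGB2HSV)
    H,S,V=[hsv[...,i].astype(int) for i in range(3)]
    on=(abs(P[...,1])<.6)&(P[...,0]>.25)&(P[...,0]<1.0)
    white=((S<45)&(V>150)&on).astype(np.uint8)
    cnts,_=cv2.findContours(white,cv2.RETR_EXTERNAL,cv2.CHAIN_APPROX_NONE)
    print(n)
    for c in cnts:
        if cv2.contourArea(c)<120: continue
        zs=P[...,2][cv2.drawContours(np.zeros_like(white),[c],-1,1,-1)>0]
        X=onz(f,c[:,0],.012)[:,:2]
        r=cv2.minAreaRect((X*1000).astype(np.float32))
        print('px',c[:,0].mean(0).round(),'rect',np.round(r[0],1),np.round(r[1],1),round(r[2],1),'z',np.percentile(zs,[5,50,95]).round(3))
    red=((H<6)|(H>174))&(S>150)&(V>80)&on&(P[...,2]>.05)
    print('red',P[red].mean(0).round(4),P[red].max(0).round(3),red.sum())
    wood=((H>4)&(H<20)&(S>80)&on&(P[...,2]>.045)&(P[...,2]<.08)).astype(np.uint8)
    k,l,st,ce=cv2.connectedComponentsWithStats(wood)
    for i in range(1,k):
        if st[i,4]<20: continue
        Q=P[l==i]; Q=Q[Q[:,2]>.06]
        if len(Q)<8: continue
        r=cv2.minAreaRect((Q[:,:2]*1000).astype(np.float32))
        print('wood',ce[i].round(),'rect',np.round(r[0],1),np.round(r[1],1),round(r[2],1),Q[:,2].max().round(3))
    # cups/ posts by height bands
    for lo,hi,nm in((.055,.075,'cup'),(.155,.18,'pin')):
        m=((P[...,2]>lo)&(P[...,2]<hi)&on&(S<70)&(V>90)).astype(np.uint8)
        k,l,st,ce=cv2.connectedComponentsWithStats(m)
        for i in range(1,k):
            if st[i,4]<(12 if nm=='pin' else 80): continue
            Q=P[l==i];print(nm,ce[i].round(),Q.mean(0).round(4),((Q.min(0)+Q.max(0))/2).round(4),np.ptp(Q,0).round(3),st[i,4])
# crops of tray A,B
im=fs['scene']['pixels'][:,:,::-1]
a=cv2.resize(im[220:310,55:155],None,fx=4,fy=4,interpolation=2);b=cv2.resize(im[155:245,305:405],None,fx=4,fy=4,interpolation=2)
cv2.imwrite('pics/crop0.png',np.hstack([a,b]))
E
python3 m.py
```

```text
scene
px [159. 404.] rect [ 851.7 -308.5] [81.  76.9] 60.3 z [-0.004 -0.     0.004]
px [204. 396.] rect [ 869.7 -202.6] [57.4 66.2] 90.0 z [-0.004 -0.     0.003]
px [288. 369.] rect [875.3  -0.9] [57.3 57.8] 3.7 z [-0.003 -0.     0.004]
px [244. 377.] rect [859.  -94.8] [ 85.2 108.5] 35.5 z [-0.004 -0.     0.003]
px [ 95. 378.] rect [ 756.  -432.2] [224.3 141.5] 54.4 z [0.085 0.193 0.203]
px [326. 354.] rect [872.1  96.9] [61.5 63.2] 1.6 z [-0.004 -0.     0.003]
px [367. 342.] rect [878.5 204.3] [49.4 49.1] 1.5 z [-0.004 -0.     0.003]
px [211. 340.] rect [ 740.8 -149.5] [75.9 73.9] 70.6 z [0.105 0.109 0.112]
px [127. 317.] rect [ 611.2 -341.8] [138.2 141.4] 59.8 z [0.    0.007 0.014]
px [446. 296.] rect [838.2 456.5] [102.6 123.3] 0.3 z [0.055 0.059 0.062]
px [257. 281.] rect [617.9  37.4] [309.1 179. ] 83.4 z [0.044 0.049 0.067]
px [100. 261.] rect [ 402.8 -378.4] [179.6 198.2] 7.6 z [0.001 0.005 0.011]
px [214. 239.] rect [446.5 -65.1] [108.   33.7] 8.3 z [-0.002  0.003  0.148]
px [196. 233.] rect [ 406.6 -105.4] [67.7 49.2] 51.3 z [0.043 0.063 0.066]
px [372. 259.] rect [664.4 33
[... 2816 characters left out ...]
] [0.5312 0.5233 0.0637] [0.5357 0.5285 0.0644] [0.068 0.051 0.019] 86
cup [343. 198.] [0.7502 0.2166 0.0648] [0.7561 0.2273 0.0653] [0.082 0.061 0.019] 107
cup [260. 221.] [0.4381 0.1693 0.062 ] [0.4388 0.1716 0.0618] [0.049 0.054 0.013] 138
cup [285. 282.] [ 0.4387 -0.1217  0.0622] [ 0.4393 -0.1197  0.0622] [0.051 0.053 0.014] 207
cup [451. 348.] [ 0.778  -0.4663  0.0649] [ 0.8028 -0.4349  0.065 ] [0.128 0.134 0.02 ] 366
pin [362. 236.] [ 0.677  -0.1015  0.1628] [ 0.6765 -0.1016  0.1628] [0.009 0.009 0.015] 13
pin [325. 240.] [ 0.5681 -0.0873  0.1628] [ 0.5683 -0.0869  0.1648] [0.007 0.007 0.018] 14
pin [458. 316.] [ 0.7816 -0.452   0.1693] [ 0.7982 -0.4287  0.1675] [0.163 0.13  0.025] 657
```

View pics/crop0.png

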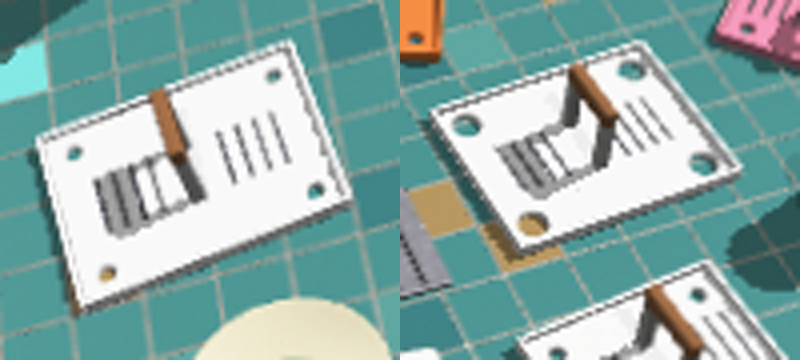

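The right-hand tray at about (0.409, 0.383) has the wide holes and the left one at about (0.412, -0.381) the narrow holes. The tray at (0.62, 0.34) is the small look-alike. Next I check the wrist view over the dryer.

View pics/wrist0.png

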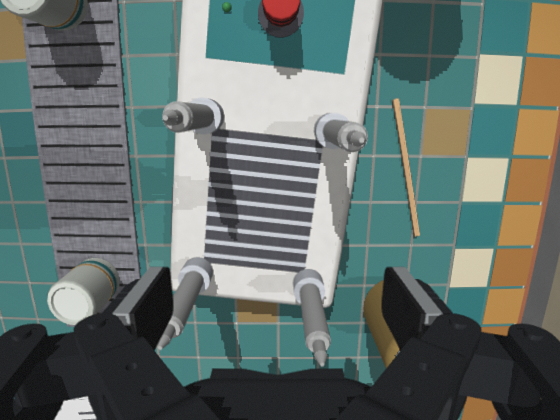

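Wrist view: the four posts show clearly, with pin tips at about (170,118), (360,139), (165,343) and (321,362), and the knob top near (281,8).

```bash
python3 - <<'E'
from h import *
import pickle
fs=pickle.load(open('f0.pkl','rb'));f=fs['wrist'];im=f['pixels'][:,:,::-1]
P=cloud(f)
m=((P[...,2]>.158)&(P[...,2]<.185)&(np.arange(420)[:,None]<375)).astype(np.uint8)
k,l,st,ce=cv2.connectedComponentsWithStats(m)
for i in range(1,k):
    if st[i,4]<30 or st[i,4]>3000: continue
    Q=P[l==i]; print(ce[i].round(1),st[i,4],Q.mean(0).round(4),Q.max(0).round(4))
t=[]
for (u,v) in((170,118),(360,139),(165,343),(321,362)):
    u0=max(u-40,0);t.append(cv2.resize(im[v-35:v+35,u0:u0+80],(400,300) if 0 else (400,350),interpolation=2)[:300])
cv2.imwrite('pics/crop1.png',np.vstack([np.hstack(t[:2]),np.hstack(t[2:])]))
E
```

```text
[170.8 117.1] 236 [0.5888 0.0659 0.1667] [0.592  0.0704 0.1742]
[356.9 138. ] 212 [0.6949 0.054  0.1668] [0.7005 0.0582 0.1734]
[164.7 339.4] 166 [ 0.5719 -0.0813  0.1658] [ 0.5748 -0.0774  0.1731]
[320.2 354.6] 208 [ 0.679  -0.0932  0.1655] [ 0.6838 -0.09    0.1732]
```

View pics/crop1.png

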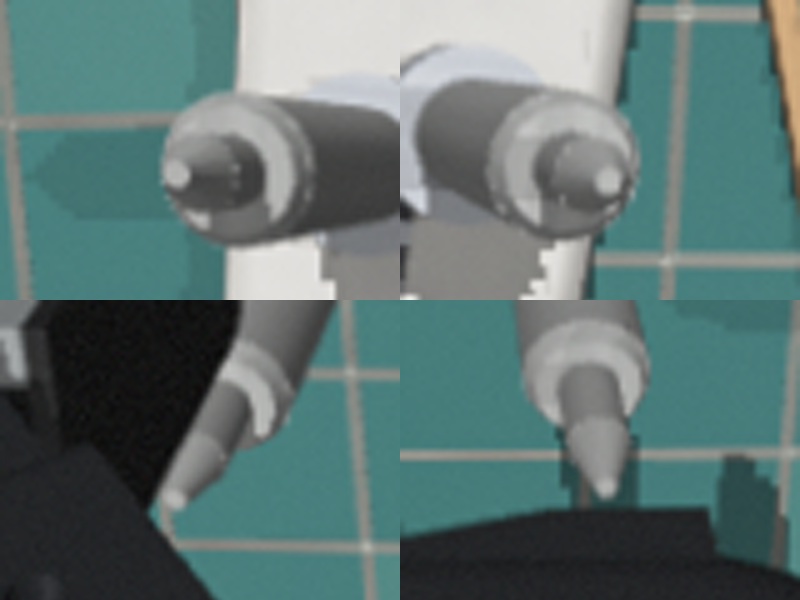

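The crops show the pin tips at (165.6,118), (361.6,139.8), (160.2,347.2) and (322.2,364.6).

```bash
python3 - <<'E'
from h import *
import pickle
fs=pickle.load(open('f0.pkl','rb'));f=fs['wrist']
T=onz(f,[(165.6,118),(361.6,139.8),(160.2,347.2),(322.2,364.6)],.172)[:,:2]
print(T.round(4)); mod=np.array([[-55,75],[55,75],[-55,-75],[55,-75]])/1000.
A=T-T.mean(0);B=mod
th=np.arctan2((B[:,0]*A[:,1]-B[:,1]*A[:,0]).sum(),(A*B).sum())
R=np.array([[np.cos(th),-np.sin(th)],[np.sin(th),np.cos(th)]])
print('centre',T.mean(0).round(4),'yaw',np.degrees(th).round(2),'res',((A-B@R.T)*1000).round(1), [np.linalg.norm(T[i]-T[j]).round(4) for i,j in((0,1),(2,3),(0,2),(1,3))])
print('knob pred',(T.mean(0)+R@[0,.165]).round(4))
P=cloud(f);hsv=cv2.cvtColor(f['pixels'],cv2.COLOR_RGB2HSV).astype(int)
# scene pins tips: predicted pixel in the other views
X=np.c_[T.mean(0)+B@R.T,[.172]*4]
for n in('scene','side'):
    print(n,proj(fs[n],X).round(1))
E
```

```text
[[ 0.5873  0.0655]
 [ 0.6965  0.0534]
 [ 0.5705 -0.0831]
 [ 0.6797 -0.0964]]
centre [ 0.6335 -0.0151] yaw -6.51 res [[-0.  -0.1]
 [-0.1  0.2]
 [ 0.1  0.3]
 [ 0.1 -0.5]] [np.float64(0.1098), np.float64(0.1101), np.float64(0.1496), np.float64(0.1507)]
knob pred [0.6522 0.1488]
scene [[272.5 228.8]
 [283.5 265.6]
 [211.6 240.5]
 [218.8 278.8]]
side [[314.4 205.5]
 [348.8 202.3]
 [325.5 236.4]
 [362.5 232.6]]
```

```bash
cat >> h.py <<'E'
from scipy.spatial.transform import Rotation as Ro
def goal(x,y,z,yaw):
    s=manip.state(); R0=Ro.from_euler('xyz',s['tool_rot']); p=np.array(s['eef_pos'])
    d=R0.inv().apply(np.array([x,y,z])-p)/.4
    rv=(R0.inv()*Ro.from_euler('xyz',[np.pi,0,np.radians(yaw)])).as_rotvec()/np.radians(45)
    print('at',p.round(4),np.degrees(s['tool_rot']).round(2),'shift',d.round(4),'turn',rv.round(4),'F',np.array(s['force']).round(1),'w',round(s['width'],4),'t',s['time'])
E
python3 -c "
from h import *
goal(.409,.383,.25,184)"
```

```text
at [ 0.6495 -0.      0.2386] [-179.93    0.     90.  ] shift [ 0.9575 -0.6014 -0.0278] turn [-1.4000e-03 -1.3000e-03 -2.0889e+00] F [ 0.8  0.  -0.7] w 0.0855 t 0.15
```

>>> drive_tool(
  commands="0.95 -0.6 -0.03 0 0 -1 1;0.95 -0.6 -0.03 0 0 -1 1;0.95 -0.6 -0.03 0 0 -1 1;0.95 -0.6 -0.03 0 0 -1 1;0.95 -0.6 -0.03 0 0 -1 1;0.95 -0.6 -0.03 0 0 -1 1;0.95 -0.6 -0.03 0 0 -1 1;0.95 -0.6 -0.03 0 0 -1 1;0.95 -0.6 -0.03 0 0 -1 1;0.95 -0.6 -0.03 0 0 -1 1;0.95 -0.6 -0.03 0 0 -1 1;0.95 -0.6 -0.03 0 0 -1 1",
)

```text
time: 1.35
eef_pos: [0.4108, 0.3786, 0.2509]
tool_rot: [-3.141, 0.001, 2.355]
force: [0.0, -1.7, 0.3]
width: 0.0854
grasp_force: 0.0
```

>>> drive_tool(
  commands="0 0 0 0 0 -1 1;0 0 0 0 0 -1 1;0 0 0 0 0 -1 1;0 0 0 0 0 -1 1;0 0 0 0 0 -1 1;0 0 0 0 0 -1 1;0 0 0 0 0 -1 1;0 0 0 0 0 -1 1",
)

```text
time: 2.15
eef_pos: [0.4109, 0.3788, 0.2511]
tool_rot: [-3.141, 0.0, 3.138]
force: [0.4, -1.1, 0.6]
width: 0.0853
grasp_force: 0.0
```

```bash
python3 -c "
from h import *
goal(.409,.383,.25,184)
grab('wrist','wrist1.png')"
```

```text
at [0.4109 0.3788 0.2511] [-179.96    0.    179.8 ] shift [0.0048 0.0106 0.0028] turn [-0.0008  0.0001 -0.0934] F [ 0.4 -1.1  0.6] w 0.0853 t 2.15
```

View pics/wrist1.png

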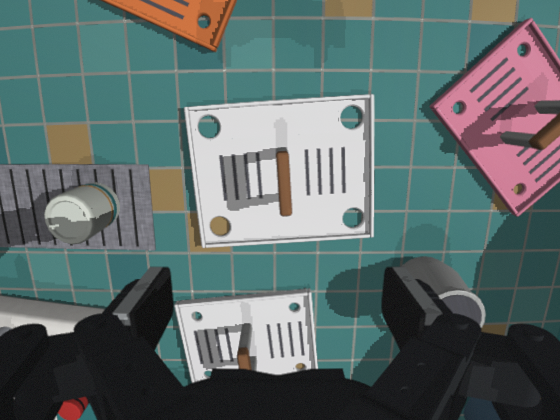

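Wrist view: the wide-holed tray is centred at about (283,172), with 24 mm holes near (208,126), (352,117), (219,226) and (353,217). I measure the holes for position and yaw.

```bash
cat > tray.py <<'E'
from h import *
import sys
def fit(f,px,hx=.055,hy=.075,z=.006,flip=1):
    hsv=cv2.cvtColor(f['pixels'],cv2.COLOR_RGB2HSV)
    col=((hsv[...,1]>60)|(hsv[...,2]<150)).astype(np.uint8)
    k,l,st,ce=cv2.connectedComponentsWithStats(col)
    C=[]
    for p in px:
        d=np.linalg.norm(ce-p,axis=1); d[st[:,4]<15]=1e9; i=d.argmin()
        c,_=cv2.findContours((l==i).astype(np.uint8),cv2.RETR_EXTERNAL,cv2.CHAIN_APPROX_NONE)
        X=onz(f,c[0][:,0],z)[:,:2]; (cx,cy),r=cv2.minEnclosingCircle((X*1000).astype(np.float32))
        e=(X.min(0)+X.max(0))/2; C.append(e); print('hole',ce[i].round(1),st[i,4],'c',e.round(4),'size',np.ptp(X,0).round(4))
    T=np.array(C); return T
def solve(T,mod):
    mod=np.array(mod); A=T-T.mean(0);B=mod-mod.mean(0)
    th=np.arctan2((B[:,0]*A[:,1]-B[:,1]*A[:,0]).sum(),(A*B).sum())
    R=np.array([[np.cos(th),-np.sin(th)],[np.sin(th),np.cos(th)]])
    c=T.mean(0)-R@mod.mean(0)
    print('centre',c.round(4),'yaw',np.degrees(th).round(2),'res mm',((T-c-mod@R.T)*1000).round(1).tolist()); return c,th
E
python3 - <<'E'
from tray import *
f=grab('wrist')
T=fit(f,[(208,126),(352,117),(219,226),(353,217)])
solve(T,[(-.055,-.075),(-.055,.075),(.055,-.075),(.055,.075)])
# handle top
P=cloud(f);hsv=cv2.cvtColor(f['pixels'],cv2.COLOR_RGB2HSV).astype(int)
m=(hsv[...,0]<20)&(hsv[...,1]>80)&(P[...,2]>.062)&(P[...,2]<.075)
m[:,:240]=0;m[:,330:]=0;m[260:]=0
c=np.argwhere(m)[:,::-1].astype(np.float32)
X=onz(f,c,.068)[:,:2]*1000;print('handle',cv2.minAreaRect(X.astype(np.float32)),P[m].mean(0))
E
```

```text
hole [208.6 126.4] 415 c [0.3561 0.3074] size [0.0237 0.0224]
hole [342.8 169.1] 144 c [0.4023 0.4497] size [0.0489 0.0053]
hole [220.  226.1] 326 c [0.4655 0.3146] size [0.0236 0.0228]
hole [342.8 169.1] 144 c [0.4023 0.4497] size [0.0489 0.0053]
centre [0.4065 0.3803] yaw 3.56 res mm [[-0.2, 5.3], [55.3, -2.1], [-0.6, 5.7], [-54.5, -8.9]]
handle ((405.56591796875, 384.9263916015625), (58.759002685546875, 10.41384506225586), 3.7567248344421387) [0.40484131 0.38485446 0.06814434]
```

```bash
python3 -c "
from h import *
goal(.4057,.3855,.049,183.8)"
```

```text
at [0.4105 0.3794 0.2512] [-1.7998e+02  1.0000e-02  1.7988e+02] shift [0.012  0.0154 0.5055] turn [-0.0004  0.0001 -0.0871] F [-0.1 -0.1  0.6] w 0.0852 t 2.25
```

>>> drive_tool(
  commands="0.012 0.0154 0.1 0 0 -0.087 1;0.012 0.0154 0.2 0 0 -0.087 1;0.012 0.0154 0.3 0 0 -0.087 1;0.012 0.0154 0.4 0 0 -0.087 1;0.012 0.0154 0.46 0 0 -0.087 1;0.012 0.0154 0.505 0 0 -0.087 1;0.012 0.0154 0.505 0 0 -0.087 1",
)

```text
time: 2.95
eef_pos: [0.404, 0.3846, 0.047]
tool_rot: [-3.138, -0.003, -3.074]
force: [-1.0, -0.8, -0.5]
width: 0.0854
grasp_force: 0.0
```

>>> drive_tool(
  commands="0 0 0 0 0 0 0;0 0 0 0 0 0 0;0 0 0 0 0 0 0;0 0 0 0 0 0 0;0 0 0 0 0 0 0;0 0 0 0 0 0 0;0 0 0 0 0 0 0;0 0 0 0 0 0 0;0 0 0 0 0 0 0;0 0 0 0 0 0 0",
  force=70,
)

```text
time: 3.95
eef_pos: [0.4055, 0.3862, 0.05]
tool_rot: [-3.142, 0.001, -3.074]
force: [-0.4, -1.3, 6.4]
width: 0.0108
grasp_force: 69.3
```

```bash
python3 -c "
from h import *
goal(.4057,.3855,.26,180-6.5)"
```

```text
at [0.4055 0.3862 0.05  ] [-1.800e+02  4.000e-02 -1.761e+02] shift [-0.0007 -0.0017 -0.525 ] turn [1.00e-04 9.00e-04 2.31e-01] F [-0.4 -1.3  6.4] w 0.0108 t 3.95
```

>>> drive_tool(
  commands="0 0 -0.02 0 0 0 0;0 0 -0.06 0 0 0 0;0 0 -0.12 0 0 0 0;0 0 -0.2 0 0 0 0;0 0 -0.3 0 0 0 0;0 0 -0.4 0 0 0 0;0 0 -0.5 0 0 0 0;0 0 -0.56 0 0 0.1 0;0 0 -0.56 0 0 0.2 0;0 0 -0.56 0 0 0.231 0;0 0 -0.56 0 0 0.231 0",
)

```text
time: 5.05
eef_pos: [0.4047, 0.3857, 0.2733]
tool_rot: [-3.141, -0.0, 3.03]
force: [0.4, 0.3, -3.6]
width: 0.0108
grasp_force: 68.4
```

```bash
python3 -c "
from h import *
goal(.6335,-.0151,.275,180-6.5)"
```

```text
at [0.4047 0.3857 0.2733] [-1.7995e+02 -2.0000e-02  1.7359e+02] shift [-0.6804 -0.9317 -0.0038] turn [-0.0011 -0.0005  0.0019] F [ 0.4  0.3 -3.6] w 0.0108 t 5.05
```

>>> drive_tool(
  commands="-0.03 -0.04 -0.004 0 0 0 0;-0.08 -0.11 -0.004 0 0 0 0;-0.14 -0.19 -0.004 0 0 0 0;-0.2 -0.27 -0.004 0 0 0 0;-0.26 -0.35 -0.004 0 0 0 0;-0.32 -0.43 -0.004 0 0 0 0;-0.38 -0.52 -0.004 0 0 0 0;-0.44 -0.6 -0.004 0 0 0 0;-0.5 -0.68 -0.004 0 0 0 0;-0.56 -0.76 -0.004 0 0 0 0;-0.62 -0.85 -0.004 0 0 0 0;-0.66 -0.9 -0.004 0 0 0 0",
)

```text
time: 6.25
eef_pos: [0.6272, -0.006, 0.2738]
tool_rot: [-3.139, -0.002, 3.026]
force: [0.3, -0.5, -3.5]
width: 0.0108
grasp_force: 68.5
```

>>> drive_tool(
  commands="-0.02 -0.03 0 0 0 0 0;-0.02 -0.03 0 0 0 0 0;-0.02 -0.03 0 0 0 0 0;-0.02 -0.03 0 0 0 0 0",
)

```text
time: 6.65
eef_pos: [0.6327, -0.0114, 0.2749]
tool_rot: [3.14, -0.001, 3.032]
force: [0.8, -0.1, -4.4]
width: 0.0104
grasp_force: 68.5
```

```bash
python3 -c "
from h import *
goal(.6335,-.0151,.275,180-6.5)
a=grab('wrist')['pixels'];b=grab('scene')['pixels']
cv2.imwrite('pics/a1.png',np.hstack([cv2.resize(a,(400,300)),cv2.resize(b[170:320,160:360],(400,300))])[:,:,::-1])"
```

```text
at [ 0.6327 -0.0114  0.2749] [ 1.7993e+02 -5.0000e-02  1.7373e+02] shift [-0.003  -0.0089 -0.0004] turn [ 0.0016 -0.0012  0.0051] F [ 0.8 -0.1 -4.4] w 0.0104 t 6.65
```

View pics/a1.png

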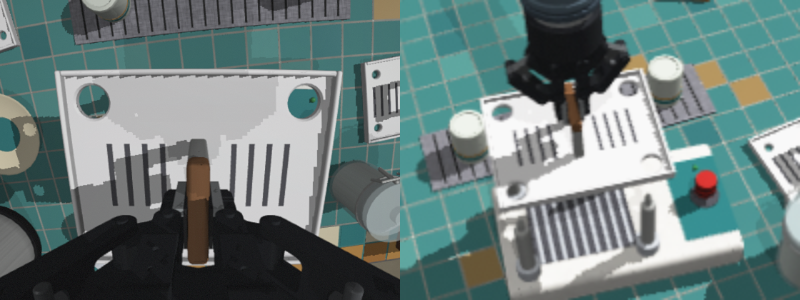

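The tray is held level over the posts. In the wrist view (full-size pixels) its two near holes are at about (130,140) and (425,141). I measure their offset against the tool.

```bash
cat > held.py <<'E'
from tray import *
def held(f,px,zt):
    C=[]
    g=cv2.cvtColor(f['pixels'],cv2.COLOR_RGB2HSV)
    for u,v in px:
        w=40;sub=g[v-w:v+w,u-w:u+w]
        m=((sub[...,1]>60)|(sub[...,2]<110)).astype(np.uint8)
        k,l,st,ce=cv2.connectedComponentsWithStats(m)
        d=np.linalg.norm(ce-w,axis=1);d[st[:,4]<60]=1e9;d[0]=1e9;i=d.argmin()
        c,_=cv2.findContours((l==i).astype(np.uint8),cv2.RETR_EXTERNAL,cv2.CHAIN_APPROX_NONE)
        X=onz(f,c[0][:,0]+[u-w,v-w],zt)[:,:2];e=(X.min(0)+X.max(0))/2;C.append(e)
        print('hole',(ce[i]+[u-w,v-w]).round(1),st[i,4],e.round(4),np.ptp(X,0).round(4))
    return np.array(C)
E
python3 - <<'E'
from held import *
f=grab('wrist');P=cloud(f)
for a in((180,270),(350,270),(280,120),(60,1),):pass
print('floor z',P[160:200,170:220,2].mean().round(4),P[160:200,340:390,2].mean().round(4),P[120:135,250:310,2].mean().round(4))
zt=float(np.median(P[150:200,170:390,2]))
T=held(f,[(130,140),(425,141)],zt)
s=manip.state();p=s['eef_pos'];print(p.round(4),np.degrees(s['tool_rot'][2]))
print(np.degrees(np.arctan2(*(T[1]-T[0])[::-1])).round(2),np.linalg.norm(T[1]-T[0]).round(4))
solve(T,[(-.055,-.075),(-.055,.075)])
E
```

```text
floor z 0.2324 0.232 0.2324
hole [131.4 140.5] 1400 [ 0.5695 -0.0786] [0.0205 0.0218]
hole [425.3 143.3] 1609 [0.5876 0.0679] [0.0223 0.0232]
[ 0.6331 -0.0126  0.2751] 173.65225281822023
82.94 0.1477
centre [ 0.6331 -0.0121] yaw -7.06 res mm [[0.1, 1.2], [-0.1, -1.2]]
```

```bash
python3 -c "
from h import *
goal(.6335,-.0151,.1187,180-6.5)"
```

```text
at [ 0.6331 -0.0126  0.2751] [ 1.7998e+02 -1.0000e-02  1.7365e+02] shift [-0.0018 -0.0063  0.3909] turn [ 0.0005 -0.0001  0.0034] F [ 0.4  0.5 -4.3] w 0.0105 t 6.8
```

>>> drive_tool(
  commands="-0.002 -0.006 0 0 0 0.003 0;-0.002 -0.006 0.04 0 0 0.003 0;-0.002 -0.006 0.08 0 0 0.003 0;-0.002 -0.006 0.12 0 0 0.003 0;-0.002 -0.006 0.15 0 0 0.003 0;-0.002 -0.006 0.17 0 0 0.003 0;-0.002 -0.006 0.17 0 0 0.003 0;-0.002 -0.006 0.17 0 0 0.003 0",
)

```text
time: 7.6
eef_pos: [0.6344, -0.0166, 0.2074]
tool_rot: [3.142, 0.001, 3.026]
force: [1.0, 0.1, -3.3]
width: 0.0108
grasp_force: 68.4
```

```bash
python3 -c "
from h import *
goal(.6335,-.0151,.1187,180-6.5)
f=grab('wrist');a=f['pixels']
cv2.imwrite('pics/a2.png',np.hstack([cv2.resize(a[80:220,70:220],(400,373)),cv2.resize(a[80:220,350:500],(400,373))])[:,:,::-1])"
```

```text
at [ 0.6344 -0.0166  0.2074] [1.8000e+02 4.0000e-02 1.7338e+02] shift [0.0028 0.0035 0.2217] turn [ 0.0001  0.001  -0.0026] F [ 1.   0.1 -3.3] w 0.0108 t 7.6
```

View pics/a2.png

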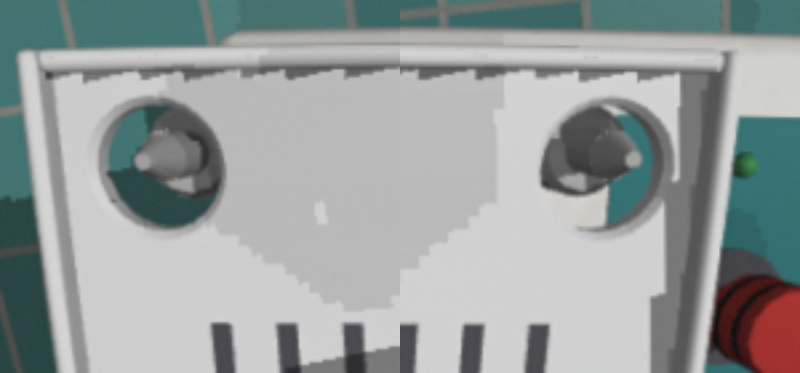

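The pin tips stand inside the holes: left tip about (123.6,140) with hole centre (130.4,142.2), right tip about (437.7,140) with hole centre (426.5,142.2).

```bash
python3 -c "
from h import *
f=grab('wrist');z=.2074-.0487+.006
t=onz(f,[(123.6,140),(437.7,140)],.172);h=onz(f,[(130.4,142.2),(426.5,142.2)],z)
print(t.round(4),h.round(4),(t-h)[:,:2]*1000,((t-h).mean(0)*1000).round(2))
goal(.6335,-.0151,.1187,180-6.5)"
```

```text
[[ 0.5703 -0.0832  0.172 ]
 [ 0.5877  0.0664  0.172 ]] [[ 0.572  -0.0832  0.1647]
 [ 0.5891  0.0639  0.1647]] [[-1.67458429 -0.03981892]
 [-1.40627929  2.52222673]] [-1.54  1.24  7.3 ]
at [ 0.6346 -0.0166  0.2078] [1.7999e+02 9.0000e-02 1.7338e+02] shift [0.0036 0.0032 0.2227] turn [ 0.0003  0.002  -0.0026] F [ 0.8  0.7 -3.2] w 0.011 t 7.7
```

>>> drive_tool(
  commands="0.0036 0.0032 0 0 0 0 0;0.0036 0.0032 0.02 0 0 0 0;0.0036 0.0032 0.04 0 0 0 0;0.0036 0.0032 0.06 0 0 0 0;0.0036 0.0032 0.09 0 0 0 0;0.0036 0.0032 0.12 0 0 0 0;0.0036 0.0032 0.15 0 0 0 0;0.0036 0.0032 0.18 0 0 0 0;0.0036 0.0032 0.2 0 0 0 0;0.0036 0.0032 0.2 0 0 0 0",
)

```text
time: 8.7
eef_pos: [0.6317, -0.0153, 0.1253]
tool_rot: [-3.141, -0.003, 3.026]
force: [-0.2, -0.3, -2.7]
width: 0.0105
grasp_force: 68.4
```

```bash
python3 -c "
from h import *
goal(.6335,-.0151,.1187,180-6.5)"
```

```text
at [ 0.6317 -0.0153  0.1253] [-1.7998e+02 -1.5000e-01  1.7339e+02] shift [-0.0044  0.0009  0.0164] turn [-0.0005 -0.0033 -0.0024] F [-0.2 -0.3 -2.7] w 0.0105 t 8.7
```

>>> drive_tool(
  commands="-0.003 0.001 0.005 0 0 0 0;-0.003 0.001 0.01 0 0 0 0;-0.003 0.001 0.013 0 0 0 0;-0.003 0.001 0.016 0 0 0 0;-0.003 0.001 0.017 0 0 0 0;-0.003 0.001 0.017 0 0 0 0",
)

```text
time: 9.3
eef_pos: [0.634, -0.015, 0.1201]
tool_rot: [-3.142, 0.0, 3.026]
force: [-0.7, 0.5, -3.3]
width: 0.0106
grasp_force: 68.5
```

```bash
python3 -c "
from h import *
goal(.6335,-.0151,.1187,180-6.5)"
```

```text
at [ 0.634  -0.015   0.1201] [-1.8000e+02  1.0000e-02  1.7338e+02] shift [ 0.0012 -0.0004  0.0036] turn [-0.0001  0.0001 -0.0026] F [-0.7  0.5 -3.3] w 0.0106 t 9.3
```

>>> drive_tool(
  commands="0.001 0 0.003 0 0 0 0;0.001 0 0.005 0 0 0 0;0.001 0 0.006 0 0 0 0;0.001 0 0.006 0 0 0 0",
)

```text
time: 9.7
eef_pos: [0.6341, -0.0149, 0.12]
tool_rot: [-3.141, 0.001, 3.026]
force: [-5.4, -0.5, 12.1]
width: 0.0106
grasp_force: 71.0
```

It is in contact at TCP z 0.120. The grip was taken at 0.050 above the tray's underside, so that puts it on the 0.070 shoulder. I release.

>>> drive_tool(
  commands="0 0 -0.003 0 0 0 0.3;0 0 -0.003 0 0 0 0.5;0 0 -0.003 0 0 0 0.6;0 0 -0.003 0 0 0 0.6;0 0 -0.05 0 0 0 0.6;0 0 -0.12 0 0 0 0.6;0 0 -0.22 0 0 0 0.6;0 0 -0.32 0 0 0 0.8;0 0 -0.4 0 0 0 1;0 0 -0.4 0 0 0 1",
)

```text
time: 10.7
eef_pos: [0.6364, -0.0146, 0.2831]
tool_rot: [3.14, 0.009, 3.026]
force: [0.8, -0.3, -0.3]
width: 0.0857
grasp_force: 0.0
```

```bash
python3 -c "
from h import *
f=grab('wrist');g=grab('side')
P=cloud(f);w=(f['pixels'].min(2)>170)&(P[...,2]>.06)&(P[...,2]<.1)&(P[...,0]<.62)
w[250:]=0
Q=P[w];A=np.c_[Q[:,:2]-[.6335,-.015],np.ones(len(Q))];Q2=Q[Q[:,2]<.0805];A=np.c_[Q2[:,:2]-[.6335,-.015],np.ones(len(Q2))]
print(np.linalg.lstsq(A,Q2[:,2],rcond=None)[0].round(4),len(Q2))
cv2.imwrite('pics/a3.png',np.hstack([cv2.resize(f['pixels'],(400,300)),cv2.resize(g['pixels'][180:300,270:430],(400,300))])[:,:,::-1])
goal(.412,-.381,.26,7.5)"
```

```text
[0.0511 0.0033 0.0785] 8185
at [ 0.6338 -0.0149  0.278 ] [-1.8000e+02  6.0000e-02  1.7339e+02] shift [ 0.4453 -0.973   0.0446] turn [2.0000e-03 3.0000e-04 3.6864e+00] F [-0.2 -0.1 -0.6] w 0.0856 t 10.8
```

View pics/a3.png

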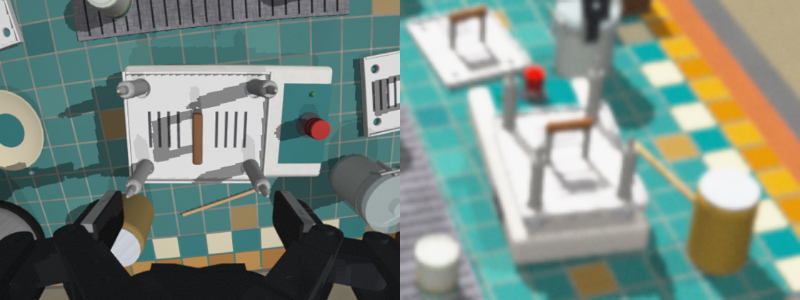

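The lower tray looks level on its shoulders in both views. I move to the narrow-holed tray.

>>> drive_tool(
  commands="0.445 -0.97 0.03 0 0 1 1;0.445 -0.97 0.03 0 0 1 1;0.445 -0.97 0.03 0 0 1 1;0.445 -0.97 0.03 0 0 1 1;0.445 -0.97 0.03 0 0 1 1;0.445 -0.97 0.03 0 0 1 1;0.445 -0.97 0.03 0 0 1 1;0.445 -0.97 0.03 0 0 1 1;0.445 -0.97 0.03 0 0 1 1;0.445 -0.97 0.03 0 0 1 1;0.445 -0.97 0.03 0 0 1 1;0.445 -0.97 0.03 0 0 1 1",
)

```text
time: 12.0
eef_pos: [0.4128, -0.378, 0.2648]
tool_rot: [3.141, -0.002, 2.243]
force: [1.1, 1.1, -0.7]
width: 0.0854
grasp_force: 0.0
```

>>> drive_tool(
  commands="0 0 0 0 0 1 1;0 0 0 0 0 1 1;0 0 0 0 0 1 1;0 0 0 0 0 1 1;0 0 0 0 0 1 1;0 0 0 0 0 1 1",
)

```text
time: 12.6
eef_pos: [0.4133, -0.3779, 0.2653]
tool_rot: [-3.141, -0.001, 1.454]
force: [-0.7, -0.3, -0.5]
width: 0.0859
grasp_force: 0.0
```

>>> drive_tool(
  commands="0 0 0 0 0 1 1;0 0 0 0 0 1 1;0 0 0 0 0 1 1;0 0 0 0 0 1 1;0 0 0 0 0 1 1;0 0 0 0 0 1 1",
)

```text
time: 13.2
eef_pos: [0.4133, -0.3779, 0.2653]
tool_rot: [-3.141, -0.0, 0.669]
force: [0.1, 0.3, 0.2]
width: 0.0855
grasp_force: 0.0
```

>>> drive_tool(
  commands="0 0 0 0 0 0.69 1;0 0 0 0 0 0.69 1;0 0 0 0 0 0.69 1;0 0 0 0 0 0.69 1;0 0 0 0 0 0.69 1",
)

```text
time: 13.7
eef_pos: [0.4132, -0.3781, 0.2653]
tool_rot: [-3.141, 0.0, 0.13]
force: [-0.2, 0.7, -0.2]
width: 0.0851
grasp_force: 0.0
```

```bash
cat > look2.py <<'E'
from held import *
f=grab('wrist','wrist2.png')
goal(.412,-.381,.049,7.5)
P=cloud(f);hsv=cv2.cvtColor(f['pixels'],cv2.COLOR_RGB2HSV).astype(int)
m=(hsv[...,0]<20)&(hsv[...,1]>80)&(P[...,2]>.062)&(P[...,2]<.075)&(abs(P[...,0]-.41)<.06)&(abs(P[...,1]+.38)<.06)
c=np.argwhere(m)[:,::-1].astype(np.float32)
X=onz(f,c,.068)[:,:2]*1000;print('handle',cv2.minAreaRect(X.astype(np.float32)),P[m].mean(0),m.sum())
th=np.radians(7.5);R=np.array([[np.cos(th),-np.sin(th)],[np.sin(th),np.cos(th)]])
mod=np.array([(-.055,-.075),(-.055,.075),(.055,-.075),(.055,.075)])
px=proj(f,np.c_[mod@R.T+[.412,-.381],[.006]*4]).round().astype(int);print(px.tolist())
T=[];ok=[]
hs=hsv
for j,(u,v) in enumerate(px):
    if not(20<v<400 and 20<u<540): continue
    w=16;sub=hs[v-w:v+w,u-w:u+w]
    mm=((sub[...,1]>60)|(sub[...,2]<120)).astype(np.uint8)
    k,l,st,ce=cv2.connectedComponentsWithStats(mm)
    d=np.linalg.norm(ce-w,axis=1);d[0]=1e9;d[st[:,4]<25]=1e9;i=d.argmin()
    cc,_=cv2.findContours((l==i).astype(np.uint8),0,1)
    Y=onz(f,cc[0][:,0]+[u-w,v-w],.006)[:,:2];e=(Y.min(0)+Y.max(0))/2
    print(j,(ce[i]+[u-w,v-w]).round(1),st[i,4],e.round(4),np.ptp(Y,0).round(4));T.append(e);ok.append(j)
solve(np.array(T),mod[ok])
E
python3 look2.py
```

```text
at [ 0.413  -0.3783  0.2653] [-1.7996e+02  1.0000e-02  7.6100e+00] shift [-0.0033  0.0066  0.5409] turn [-0.0008  0.0003  0.0026] F [ 0.3  0.5 -0.3] w 0.0855 t 13.75
handle ((413.8382263183594, -379.7470397949219), (58.142112731933594, 9.607873916625977), 7.309056282043457) [ 0.41436639 -0.37928791  0.06812616] 621
[[344, 223], [215, 223], [349, 126], [211, 127]]
0 [341.9 222.4] 74 [ 0.3677 -0.4596] [0.0114 0.0107]
1 [213.1 222.8] 62 [ 0.3484 -0.3117] [0.0114 0.0108]
2 [347.1 126.1] 94 [ 0.4765 -0.4462] [0.0111 0.0112]
3 [209.5 125.7] 100 [ 0.4576 -0.2981] [0.0119 0.0121]
centre [ 0.4125 -0.3789] yaw 7.24 res mm [[0.2, 0.6], [-0.1, -0.2], [-0.1, 0.2], [-0.1, -0.6]]
```

```bash
python3 -c "
from h import *
goal(.4129,-.379,.049,7.25)"
```

```text
at [ 0.413  -0.3783  0.2653] [-1.7996e+02  1.0000e-02  7.6100e+00] shift [-4.000e-04  1.900e-03  5.409e-01] turn [-0.0008  0.0003  0.0081] F [ 0.3  0.5 -0.3] w 0.0855 t 13.75
```

>>> drive_tool(
  commands="0 0.002 0.1 0 0 0.008 1;0 0.002 0.2 0 0 0.008 1;0 0.002 0.3 0 0 0.008 1;0 0.002 0.4 0 0 0.008 1;0 0.002 0.48 0 0 0.008 1;0 0.002 0.54 0 0 0.008 1;0 0.002 0.54 0 0 0.008 1;0 0.002 0.54 0 0 0.008 1",
)

```text
time: 14.55
eef_pos: [0.4125, -0.3804, 0.05]
tool_rot: [-3.141, -0.0, 0.124]
force: [-0.6, 0.7, -1.0]
width: 0.0855
grasp_force: 0.0
```

>>> drive_tool(
  commands="0 0 0 0 0 0 0;0 0 0 0 0 0 0;0 0 0 0 0 0 0;0 0 0 0 0 0 0;0 0 0 0 0 0 0;0 0 0 0 0 0 0;0 0 0 0 0 0 0;0 0 0 0 0 0 0;0 0 0 0 0 0 0;0 0 0 0 0 0 0",
  force=70,
)

```text
time: 15.55
eef_pos: [0.4123, -0.3806, 0.0502]
tool_rot: [3.142, -0.0, 0.122]
force: [-0.9, 2.3, 5.1]
width: 0.0111
grasp_force: 69.3
```

>>> drive_tool(
  commands="0 0 -0.02 0 0 0 0;0 0 -0.06 0 0 0 0;0 0 -0.12 0 0 0 0;0 0 -0.2 0 0 0 0;0 0 -0.3 0 0 0 0;0 0 -0.4 0 0 0 0;0 0 -0.5 0 0 0 0;0 0 -0.58 0 0 0.1 0;0 0 -0.6 0 0 0.2 0;0 0 -0.6 0 0 0.306 0;0 0 -0.6 0 0 0.306 0",
)

```text
time: 16.65
eef_pos: [0.4118, -0.3804, 0.2907]
tool_rot: [3.141, -0.001, -0.12]
force: [-0.8, -0.2, -3.5]
width: 0.0108
grasp_force: 68.5
```

```bash
python3 -c "
from h import *
goal(.6335,-.0151,.285,-6.5)
f=grab('scene');P=cloud(f);m=(P[...,0]>.36)&(P[...,0]<.53)&(P[...,1]>-.25)&(P[...,1]<.3)&(P[...,2]>.055)&(P[...,2]<.075)
k,l,st,ce=cv2.connectedComponentsWithStats(m.astype(np.uint8))
for i in range(1,k):
  if st[i,4]>60: Q=P[l==i];print('cup?',Q.mean(0).round(3),((Q.min(0)+Q.max(0))/2).round(3),st[i,4])
"
```

```text
at [ 0.4118 -0.3804  0.2907] [ 1.7999e+02 -4.0000e-02 -6.8500e+00] shift [ 0.4414 -0.9729  0.0145] turn [ 0.0002 -0.0009 -0.0078] F [-0.8 -0.2 -3.5] w 0.0108 t 16.65
cup? [0.444 0.173 0.062] [0.442 0.174 0.062] 210
cup? [ 0.446 -0.114  0.062] [ 0.443 -0.114  0.062] 248
```

>>> drive_tool(
  commands="0.02 -0.04 0 0 0 -0.008 0;0.05 -0.11 0 0 0 -0.008 0;0.09 -0.2 0 0 0 -0.008 0;0.13 -0.29 0 0 0 -0.008 0;0.17 -0.38 0 0 0 -0.008 0;0.21 -0.47 0 0 0 -0.008 0;0.25 -0.56 0 0 0 -0.008 0;0.29 -0.65 0 0 0 -0.008 0;0.33 -0.74 0 0 0 -0.008 0;0.37 -0.82 0 0 0 -0.008 0;0.41 -0.9 0 0 0 -0.008 0;0.43 -0.95 0 0 0 -0.008 0",
)

```text
time: 17.9
eef_pos: [0.6288, -0.0188, 0.289]
tool_rot: [-3.14, 0.001, -0.106]
force: [-0.2, 0.4, -3.8]
width: 0.0107
grasp_force: 68.5
```

>>> drive_tool(
  commands="0.01 -0.02 0 0 0 0 0;0.01 -0.022 0.01 0 0 0 0;0.01 -0.022 0.02 0 0 0 0;0.01 -0.022 0.02 0 0 0 0;0.01 -0.022 0.02 0 0 0 0",
)

```text
time: 18.4
eef_pos: [0.6323, -0.0169, 0.2816]
tool_rot: [3.141, 0.001, -0.114]
force: [0.4, -0.7, -3.1]
width: 0.011
grasp_force: 68.5
```

```bash
cat > look3.py <<'E'
from held import *
f=grab('wrist','wrist3.png');P=cloud(f)
s=manip.state();p=s['eef_pos'];goal(.6335,-.0151,.285,-6.5)
zt=p[2]-.0502+.006
th=s['tool_rot'][2];R=np.array([[np.cos(th),-np.sin(th)],[np.sin(th),np.cos(th)]])
mod=np.array([(.055,-.075),(.055,.075)])
px=proj(f,np.c_[mod@R.T+p[:2],[zt]*2]).round().astype(int);print(px.tolist())
g=cv2.cvtColor(f['pixels'],cv2.COLOR_RGB2GRAY)
t=[]
for u,v in px: t.append(cv2.resize(f['pixels'][v-30:v+30,u-30:u+30],(400,400),interpolation=2))
cv2.imwrite('pics/'+__import__('sys').argv[1],np.hstack(t)[:,:,::-1])
print('crop origin',[(u-30,v-30) for u,v in px.tolist()],'zt',zt,'measured floor',[P[v-3:v+3,int(u)+o-4:int(u)+o+4,2].mean().round(4) for (u,v),o in zip(px,(-35,35))])
E
python3 look3.py b1.png
```

```text
at [ 0.6325 -0.0166  0.2818] [179.98  -0.    -6.53] shift [ 0.002  -0.004  -0.0079] turn [ 0.0004 -0.     -0.0006] F [ 0.3  0.  -3.2] w 0.0108 t 18.45
[[425, 140], [127, 140]]
crop origin [(395, 110), (97, 110)] zt 0.23764835221346617 measured floor [np.float64(0.2414), np.float64(0.2377)]
```

View pics/b1.png

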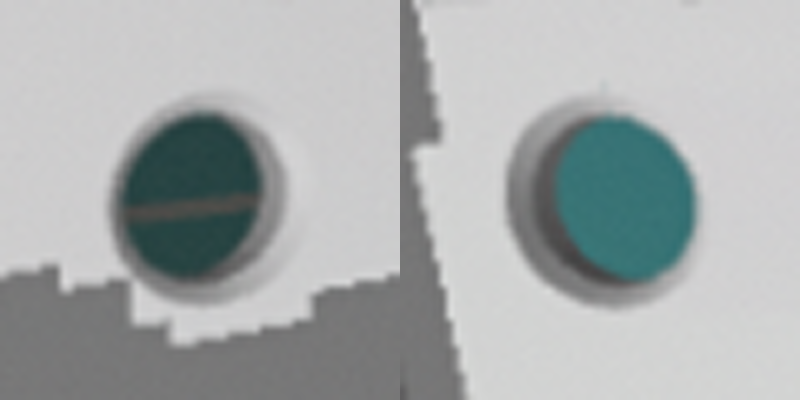

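The narrow holes sit exactly where the tool pose predicts (crop centres about (199,198) and (200,200)), so the tray is centred on the tool. I lower to just above the pins and settle.

>>> drive_tool(
  commands="0.002 -0.004 0.02 0 0 0 0;0.002 -0.004 0.05 0 0 0 0;0.002 -0.004 0.08 0 0 0 0;0.002 -0.004 0.11 0 0 0 0;0.002 -0.004 0.125 0 0 0 0;0.002 -0.004 0.125 0 0 0 0;0.002 -0.004 0.125 0 0 0 0;0.002 -0.004 0.125 0 0 0 0",
)

```text
time: 19.25
eef_pos: [0.6343, -0.0139, 0.2324]
tool_rot: [-3.141, -0.001, -0.112]
force: [0.3, -0.7, -3.8]
width: 0.0107
grasp_force: 68.4
```

```bash
python3 look3.py b2.png; python3 -c "
from h import *
goal(.6335,-.0151,.2,-6.5)"
```

```text
at [ 0.6343 -0.0139  0.2324] [-1.7999e+02 -7.0000e-02 -6.4300e+00] shift [-0.0015  0.0033 -0.1316] turn [-0.0002 -0.0016  0.0015] F [ 0.  -0.4 -3.5] w 0.0105 t 19.3
[[426, 140], [128, 141]]
crop origin [(396, 110), (98, 111)] zt 0.18815930880713677 measured floor [np.float64(0.1887), np.float64(0.1886)]
at [ 0.6343 -0.0139  0.2324] [-1.7999e+02 -7.0000e-02 -6.4300e+00] shift [-0.0018  0.0033  0.0809] turn [-0.0002 -0.0016  0.0015] F [ 0.  -0.4 -3.5] w 0.0105 t 19.3
```

View pics/b2.png

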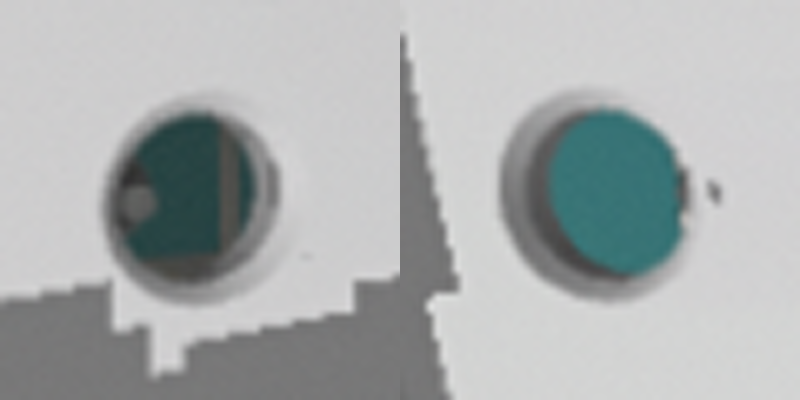

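In the left crop the pin tip shows at (138,204), i.e. full pixel about (416.7,140.6), and the hole centre is at about (193,198).

```bash
python3 -c "
from h import *
f=grab('wrist')
s=manip.state();zt=s['eef_pos'][2]-.0502+.006
t=onz(f,[(416.5,140.4)],.172);h=onz(f,[(396+193/6.667-.4,110+198/6.667-.4),(98+(597-400)/6.667-.4,111+196/6.667-.4)],zt)
print(t.round(4),h.round(4))
th=np.radians(-6.5);c,sn=np.cos(th),np.sin(th);R=np.array([[c,-sn],[sn,c]])
for q in((.055,-.075),(.055,.075)): print('pin pred',(R@q+[.6335,-.0151]).round(4))
goal(.6335,-.0151,.205,-6.5)"
```

```text
[[ 0.6791 -0.0959  0.172 ]] [[ 0.6811 -0.0939  0.1881]
 [ 0.6976  0.0548  0.1881]]
pin pred [ 0.6797 -0.0958]
pin pred [0.6966 0.0532]
at [ 0.6342 -0.0138  0.2323] [-1.7999e+02 -7.0000e-02 -6.4300e+00] shift [-0.0016  0.0033  0.0683] turn [-0.0002 -0.0015  0.0015] F [-0.1  1.1 -3.7] w 0.0104 t 19.35
```

>>> drive_tool(
  commands="-0.0025 0.004 0 0 0 0.0015 0;-0.0025 0.004 0 0 0 0.0015 0;-0.0025 0.004 0.01 0 0 0.0015 0;-0.0025 0.004 0.018 0 0 0.0015 0;-0.0025 0.004 0.024 0 0 0.0015 0;-0.0025 0.004 0.024 0 0 0.0015 0",
)

```text
time: 19.95
eef_pos: [0.6323, -0.0152, 0.2214]
tool_rot: [3.141, 0.001, -0.113]
force: [0.7, 0.2, -4.6]
width: 0.011
grasp_force: 68.5
```

```bash
python3 -c "
from h import *
goal(.6335,-.0151,.2,-6.5)
f=grab('wrist')
goal(.6333,-.0153,.2,-6.5)"
```

```text
at [ 0.6323 -0.0152  0.2214] [ 1.7999e+02  6.0000e-02 -6.5000e+00] shift [ 0.003  -0.0007  0.0536] turn [0.0003 0.0014 0.0001] F [ 0.7  0.2 -4.6] w 0.011 t 19.95
at [ 0.6325 -0.0153  0.2217] [ 1.7999e+02  4.0000e-02 -6.5000e+00] shift [ 0.0021 -0.0001  0.0543] turn [0.0002 0.0008 0.0001] F [ 0.1 -0.2 -4.2] w 0.0108 t 20.0
```

>>> drive_tool(
  commands="0.002 0 0.003 0 0 0 0;0.002 0 0.008 0 0 0 0;0.002 0 0.014 0 0 0 0;0.002 0 0.02 0 0 0 0;0.002 0 0.026 0 0 0 0;0.002 0 0.026 0 0 0 0",
)

```text
time: 20.6
eef_pos: [0.6332, -0.0154, 0.2112]
tool_rot: [3.141, 0.001, -0.113]
force: [-0.0, -0.1, -3.8]
width: 0.011
grasp_force: 68.5
```

```bash
python3 -c "
from h import *
goal(.6335,-.0151,.2,-6.5)"
```

```text
at [ 0.6332 -0.0154  0.2112] [ 1.7999e+02  5.0000e-02 -6.5000e+00] shift [ 0.0008 -0.0007  0.028 ] turn [0.0002 0.001  0.    ] F [-0.  -0.1 -3.8] w 0.011 t 20.6
```

>>> drive_tool(
  commands="0.0005 -0.0004 0.006 0 0 0 0;0.0005 -0.0004 0.012 0 0 0 0;0.0005 -0.0004 0.018 0 0 0 0;0.0005 -0.0004 0.023 0 0 0 0;0.0005 -0.0004 0.027 0 0 0 0;0.0005 -0.0004 0.029 0 0 0 0;0.0005 -0.0004 0.029 0 0 0 0",
)

```text
time: 21.3
eef_pos: [0.6337, -0.0153, 0.2003]
tool_rot: [-3.142, 0.0, -0.114]
force: [-2.0, 0.7, -1.7]
width: 0.0107
grasp_force: 68.9
```

>>> drive_tool(
  commands="0 0 0.002 0 0 0 0;0 0 0.003 0 0 0 0;0 0 0.003 0 0 0 0",
)

```text
time: 21.6
eef_pos: [0.6337, -0.0153, 0.2002]
tool_rot: [-3.141, -0.0, -0.114]
force: [-5.3, 0.7, 6.2]
width: 0.0103
grasp_force: 70.2
```

Contact at TCP z 0.200, so the tray is on the 0.150 shoulders. I release and rise.

>>> drive_tool(
  commands="0 0 -0.002 0 0 0 0.3;0 0 -0.002 0 0 0 0.5;0 0 -0.002 0 0 0 0.6;0 0 -0.002 0 0 0 0.6;0 0 -0.05 0 0 0 0.6;0 0 -0.12 0 0 0 0.6;0 0 -0.2 0 0 0 0.6;0 0 -0.26 0 0 0 0.8;0 0 -0.26 0 0 0 1;0 0 -0.26 0 0 0 1",
)

```text
time: 22.6
eef_pos: [0.6338, -0.0152, 0.3029]
tool_rot: [-3.141, -0.001, -0.113]
force: [-0.4, 1.0, -0.5]
width: 0.0853
grasp_force: 0.0
```

```bash
cat > chk.py <<'E'
from h import *
for n in('scene','wrist','side'):
    f=grab(n,'c_'+n+'.png');P=cloud(f)
    m=(P[...,0]>.36)&(P[...,0]<.53)&(P[...,1]>-.25)&(P[...,1]<.3)&(P[...,2]>.055)&(P[...,2]<.075)&(f['pixels'].max(2)>100)
    k,l,st,ce=cv2.connectedComponentsWithStats(m.astype(np.uint8))
    for i in range(1,k):
        if st[i,4]>60:
            Q=P[l==i];Q=Q[Q[:,2]>.0]
            tp=(l==i)&(P[...,2]>.0605)
            r=cv2.minEnclosingCircle((P[tp][:,:2]*1000).astype(np.float32))
            print(n,'cup',((Q.min(0)+Q.max(0))/2).round(4),'top circ',np.round(r[0],1),round(r[1],1),'mean',P[tp].mean(0).round(4),st[i,4],ce[i].round())
    # upper tray floor heights in dryer frame
    th=np.radians(-6.5);R=np.array([[np.cos(th),-np.sin(th)],[np.sin(th),np.cos(th)]])
    L=(P[...,:2]-[.6335,-.0151])@R
    o=[]
    for sx in(-1,1):
        for sy in(-1,1):
            q=(abs(L[...,0]-sx*.045)<.012)&(abs(L[...,1]-sy*.04)<.02)&(P[...,2]>.05)&(P[...,2]<.2)
            o.append((round(float(np.median(P[q][:,2])),4) if q.sum()>20 else None,int(q.sum())))
    print(n,'floor',o)
goal(.444,-.114,.25,90)
E
python3 chk.py
```

```text
scene cup [0.4293 0.2079 0.0616] top circ [430.9 206.8] 25.4 mean [0.4317 0.2073 0.0633] 202 [301. 199.]
scene cup [ 0.4431 -0.1143  0.0622] top circ [ 442.9 -113.5] 26.5 mean [ 0.4433 -0.1143  0.0634] 237 [193. 232.]
scene floor [(0.1542, 140), (0.1547, 127), (0.1522, 280), (0.152, 285)]
wrist cup [ 0.4415 -0.1112  0.0616] top circ [ 441.1 -113.9] 25.6 mean [ 0.4405 -0.1095  0.0647] 967 [372. 325.]
wrist floor [(0.1564, 1252), (0.1564, 1245), (0.1563, 1580), (0.1564, 1580)]
side cup [0.4282 0.2034 0.0626] top circ [429.6 203.7] 27.1 mean [0.4282 0.2039 0.0635] 132 [255. 216.]
side cup [ 0.4387 -0.1194  0.0627] top circ [ 438.  -119.3] 27.5 mean [ 0.4391 -0.1201  0.0637] 206 [285. 282.]
side floor [(0.1551, 76), (0.1539, 75), (0.1506, 135), (0.1545, 31)]
at [ 0.6329 -0.0151  0.3014] [ 1.7998e+02  1.4000e-01 -6.4900e+00] shift [-0.441   0.2989  0.1297] turn [-0.0022  0.0028 -2.1443] F [-0.1  1.  -0.1] w 0.0854 t 22.75
```

All four upper-tray corners read 0.156, so it is seated. The +y cup was knocked from (0.443,0.174) to about (0.431,0.206). I go above the -y cup.

>>> drive_tool(
  commands="-0.44 0.3 0 0 0 -1 1;-0.44 0.3 0 0 0 -1 1;-0.44 0.3 0 0 0 -1 1;-0.44 0.3 0 0 0 -1 1;-0.44 0.3 0.1 0 0 -1 1;-0.44 0.3 0.1 0 0 -1 1;-0.44 0.3 0.1 0 0 -1 1;-0.44 0.3 0.1 0 0 -1 1;-0.44 0.3 0.1 0 0 -1 1",
)

```text
time: 23.65
eef_pos: [0.446, -0.1144, 0.2632]
tool_rot: [3.141, -0.0, 0.672]
force: [-1.2, -0.5, -0.1]
width: 0.0854
grasp_force: 0.0
```

>>> drive_tool(
  commands="0 0 0 0 0 -1 1;0 0 0 0 0 -1 1;0 0 0 0 0 -1 1;0 0 0 0 0 -1 1;0 0 0 0 0 -1 1;0 0 0 0 0 -1 1;0 0 0 0 0 -1 1",
)

```text
time: 24.35
eef_pos: [0.4458, -0.1144, 0.2632]
tool_rot: [3.141, 0.0, 1.457]
force: [0.2, 0.0, -0.3]
width: 0.0856
grasp_force: 0.0
```

```bash
cat > cup.py <<'E'
from h import *
def cup(x,y):
    f=grab('wrist');P=cloud(f)
    m=(np.hypot(P[...,0]-x,P[...,1]-y)<.05)&(P[...,2]>.062)&(P[...,2]<.072)&(f['pixels'].max(2)>90)
    m=cv2.morphologyEx(m.astype(np.uint8),cv2.MORPH_OPEN,np.ones((3,3)))
    c=np.argwhere(m)[:,::-1].astype(np.float32)
    X=(onz(f,c,.066)[:,:2]*1000).astype(np.float32)
    r=cv2.minEnclosingCircle(X);print('cup circ',np.round(r[0],1),round(r[1],1),'mean',X.mean(0).round(1),'px',c.mean(0).round(),len(c),'z',np.median(P[m>0][:,2]).round(4))
    return np.array(r[0])/1000
E
python3 -c "
from cup import *
c=cup(.441,-.114);goal(c[0],c[1],.035,83.5)"
```

```text
cup circ [ 440.9 -114.2] 25.4 mean [ 440.8 -114. ] px [272. 186.] 2123 z 0.0648
at [ 0.4457 -0.1144  0.2631] [1.7997e+02 1.0000e-02 8.3440e+01] shift [-0.0008 -0.0124  0.5703] turn [ 0.0007  0.0001 -0.0013] F [ 0.8 -0.5 -0.7] w 0.0855 t 24.4
```

>>> drive_tool(
  commands="-0.001 -0.012 0.1 0 0 0 1;-0.001 -0.012 0.2 0 0 0 1;-0.001 -0.012 0.3 0 0 0 1;-0.001 -0.012 0.4 0 0 0 1;-0.001 -0.012 0.5 0 0 0 1;-0.001 -0.012 0.55 0 0 0 1;-0.001 -0.012 0.57 0 0 0 1;-0.001 -0.012 0.57 0 0 0 1",
)

```text
time: 25.2
eef_pos: [0.4403, -0.1143, 0.0344]
tool_rot: [-3.14, 0.0, 1.457]
force: [0.1, -0.2, -0.5]
width: 0.0852
grasp_force: 0.0
```

>>> drive_tool(
  commands="0 0 0 0 0 0 0.4;0 0 0 0 0 0 0.4;0 0 0 0 0 0 0.4;0 0 0 0 0 0 0.4;0 0 0 0 0 0 0.4;0 0 0 0 0 0 0.4",
  force=40,
)

```text
time: 25.8
eef_pos: [0.4414, -0.1146, 0.0363]
tool_rot: [3.139, 0.0, 1.457]
force: [-1.0, 0.2, 6.8]
width: 0.0513
grasp_force: 40.7
```

```bash
python3 -c "
from h import *
th=np.radians(-6.5);R=np.array([[np.cos(th),-np.sin(th)],[np.sin(th),np.cos(th)]])
for s in(-1,1): print((R@[0,s*.046]+[.6335,-.0151]).round(4))
goal(.6283,-.0608,.3,83.5)"
```

```text
[ 0.6283 -0.0608]
[0.6387 0.0306]
at [ 0.4414 -0.1146  0.0363] [179.86   0.    83.49] shift [ 0.1866  0.4505 -0.6583] turn [ 0.003   0.     -0.0002] F [-1.   0.2  6.8] w 0.0513 t 25.8
```

>>> drive_tool(
  commands="0 0 -0.03 0 0 0 0.4;0 0 -0.1 0 0 0 0.4;0 0 -0.2 0 0 0 0.4;0 0 -0.3 0 0 0 0.4;0 0 -0.42 0 0 0 0.4;0 0 -0.54 0 0 0 0.4;0 0 -0.64 0 0 0 0.4;0.03 0.07 -0.658 0 0 0 0.4;0.06 0.16 -0.658 0 0 0 0.4;0.1 0.25 -0.658 0 0 0 0.4;0.14 0.34 -0.658 0 0 0 0.4;0.17 0.41 -0.658 0 0 0 0.4",
)

```text
time: 27.0
eef_pos: [0.6124, -0.0642, 0.2992]
tool_rot: [3.141, -0.0, 1.458]
force: [0.7, -0.5, -1.1]
width: 0.051
grasp_force: 42.2
```

>>> drive_tool(
  commands="0.01 0.03 0 0 0 0 0.4;0.016 0.04 0 0 0 0 0.4;0.016 0.04 0 0 0 0 0.4;0.016 0.04 0 0 0 0 0.4;0.016 0.04 0 0 0 0 0.4",
)

```text
time: 27.5
eef_pos: [0.6268, -0.0615, 0.2986]
tool_rot: [-3.142, 0.0, 1.456]
force: [0.1, -0.3, -1.4]
width: 0.0512
grasp_force: 42.2
```

```bash
python3 -c "
from h import *
f=grab('wrist','d1.png');P=cloud(f)
m=(np.hypot(P[...,0]-.6283,P[...,1]+.0608)<.05)&(P[...,2]>.24)&(P[...,2]<.34)
goal(.6283,-.0608,.188,83.5)"
```

```text
at [ 0.627  -0.0614  0.2985] [1.800e+02 1.000e-02 8.345e+01] shift [0.0019 0.0031 0.2763] turn [ 0.0001  0.0001 -0.0011] F [ 0.3 -0.1 -1.8] w 0.0513 t 27.55
```

View pics/d1.png

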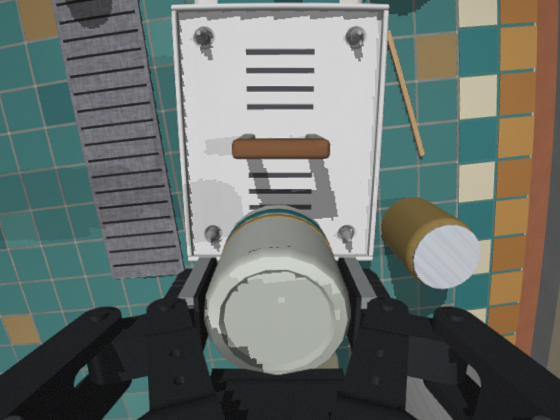

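The cup is held upright at about (278,310), and the tray below shows all four pins through its holes. I lower it.

>>> drive_tool(
  commands="0.002 0.003 0.05 0 0 0 0.4;0.002 0.003 0.11 0 0 0 0.4;0.002 0.003 0.17 0 0 0 0.4;0.002 0.003 0.22 0 0 0 0.4;0.002 0.003 0.25 0 0 0 0.4;0.002 0.003 0.265 0 0 0 0.4;0.002 0.003 0.27 0 0 0 0.4;0.002 0.003 0.27 0 0 0 0.4",
)

```text
time: 28.35
eef_pos: [0.6294, -0.0603, 0.1908]
tool_rot: [3.141, -0.0, 1.457]
force: [0.4, 1.3, -0.4]
width: 0.0513
grasp_force: 42.2
```

>>> drive_tool(
  commands="0 0 0.002 0 0 0 0.4;0 0 0.004 0 0 0 0.4;0 0 0.006 0 0 0 0.4;0 0 0.006 0 0 0 0.4",
)

```text
time: 28.75
eef_pos: [0.6293, -0.0602, 0.1883]
tool_rot: [3.141, -0.0, 1.457]
force: [-0.9, -0.1, 2.7]
width: 0.0511
grasp_force: 42.6
```

>>> drive_tool(
  commands="0 0 0 0 0 0 0.65;0 0 0 0 0 0 0.72;0 0 0 0 0 0 0.8;0 0 0 0 0 0 0.85;0 0 0 0 0 0 0.85;0 0 -0.05 0 0 0 0.85;0 0 -0.13 0 0 0 0.85;0 0 -0.22 0 0 0 0.85;0 0 -0.3 0 0 0 1;0 0 -0.3 0 0 0 1",
)

```text
time: 29.75
eef_pos: [0.6316, -0.0606, 0.313]
tool_rot: [3.133, -0.001, 1.457]
force: [0.3, -0.1, 0.6]
width: 0.0854
grasp_force: 0.0
```

```bash
python3 chk.py; python3 -c "
from h import *
goal(.432,.205,.26,83.5)"
```

```text
scene cup [0.4313 0.2068 0.0631] top circ [431.  206.4] 26.8 mean [0.4323 0.207  0.0635] 205 [301. 199.]
scene floor [(None, 0), (0.1545, 133), (0.1518, 282), (0.1519, 283)]
wrist floor [(0.1563, 1349), (0.1564, 1645), (0.1564, 1347), (0.1564, 1639)]
side cup [0.4278 0.2046 0.0633] top circ [427.4 201.8] 26.7 mean [0.4254 0.2018 0.0637] 131 [255. 216.]
side floor [(0.154, 83), (0.154, 69), (0.0793, 131), (None, 17)]
at [ 0.6285 -0.0601  0.307 ] [-179.94    0.     83.5 ] shift [-0.1861 -0.4428  0.1429] turn [-1.400e-03 -1.000e-04 -1.444e-01] F [-0.2  0.5 -0.6] w 0.0855 t 29.9
at [ 0.6285 -0.0601  0.307 ] [-179.94    0.     83.5 ] shift [ 0.6029 -0.5629  0.118 ] turn [-0.0014  0.      0.    ] F [-0.2  0.5 -0.6] w 0.0855 t 29.9
```

>>> drive_tool(
  commands="0.1 -0.09 0 0 0 0 1;0.18 -0.17 0 0 0 0 1;0.26 -0.25 0 0 0 0 1;0.34 -0.32 0 0 0 0 1;0.42 -0.39 0.03 0 0 0 1;0.5 -0.46 0.08 0 0 0 1;0.57 -0.53 0.12 0 0 0 1;0.6 -0.56 0.12 0 0 0 1;0.6 -0.56 0.12 0 0 0 1;0.6 -0.56 0.12 0 0 0 1",
)

```text
time: 30.9
eef_pos: [0.4335, 0.2029, 0.259]
tool_rot: [-3.141, 0.001, 1.458]
force: [0.1, -0.1, -1.1]
width: 0.0854
grasp_force: 0.0
```

```bash
python3 -c "
from cup import *
c=cup(.431,.205);goal(c[0],c[1],.035,83.5)"
```

```text
cup circ [429.1 209.3] 25.5 mean [429.2 209.6] px [272. 180.] 2222 z 0.0648
at [0.4341 0.2025 0.2593] [-1.7999e+02  6.0000e-02  8.3420e+01] shift [ 0.016  -0.014   0.5606] turn [-0.0003  0.0013 -0.0017] F [ 0.9 -0.8 -0. ] w 0.0857 t 30.95
```

>>> drive_tool(
  commands="0.016 -0.014 0.1 0 0 0 1;0.016 -0.014 0.2 0 0 0 1;0.016 -0.014 0.3 0 0 0 1;0.016 -0.014 0.4 0 0 0 1;0.016 -0.014 0.5 0 0 0 1;0.016 -0.014 0.54 0 0 0 1;0.016 -0.014 0.56 0 0 0 1;0.016 -0.014 0.56 0 0 0 1",
)

```text
time: 31.75
eef_pos: [0.4291, 0.2095, 0.0351]
tool_rot: [-3.141, 0.001, 1.456]
force: [-0.0, -0.6, 0.3]
width: 0.0853
grasp_force: 0.0
```

>>> drive_tool(
  commands="0 0 0 0 0 0 0.4;0 0 0 0 0 0 0.4;0 0 0 0 0 0 0.4;0 0 0 0 0 0 0.4;0 0 0 0 0 0 0.4;0 0 0 0 0 0 0.4",
  force=40,
)

```text
time: 32.35
eef_pos: [0.4297, 0.2109, 0.037]
tool_rot: [3.14, -0.001, 1.457]
force: [-0.4, -0.9, 6.7]
width: 0.0515
grasp_force: 41.0
```

>>> drive_tool(
  commands="0 0 -0.03 0 0 0 0.4;0 0 -0.1 0 0 0 0.4;0 0 -0.2 0 0 0 0.4;0 0 -0.3 0 0 0 0.4;0 0 -0.42 0 0 0 0.4;0 0 -0.54 0 0 0 0.4;0 0 -0.64 0 0 0 0.4;0 0 -0.66 0 0 0 0.4;0 0 -0.66 0 0 0 0.4",
)

```text
time: 33.25
eef_pos: [0.4292, 0.2109, 0.3017]
tool_rot: [3.138, -0.002, 1.457]
force: [-0.0, 0.9, -1.4]
width: 0.0514
grasp_force: 42.1
```

```bash
python3 -c "
from h import *
goal(.6387,.0306,.3,83.5)"
```

```text
at [0.4292 0.2109 0.3017] [ 1.7982e+02 -1.4000e-01  8.3500e+01] shift [-0.3885  0.5715  0.0051] turn [ 0.004  -0.0031  0.    ] F [-0.   0.9 -1.4] w 0.0514 t 33.25
```

>>> drive_tool(
  commands="-0.03 0.04 0 0 0 0 0.4;-0.07 0.11 0 0 0 0 0.4;-0.12 0.18 0 0 0 0 0.4;-0.17 0.25 0 0 0 0 0.4;-0.22 0.32 0 0 0 0 0.4;-0.27 0.4 0 0 0 0 0.4;-0.32 0.47 0 0 0 0 0.4;-0.36 0.53 0 0 0 0 0.4;-0.38 0.56 0 0 0 0 0.4;-0.387 0.57 0 0 0 0 0.4;-0.387 0.57 0 0 0 0 0.4;-0.387 0.57 0 0 0 0 0.4",
)

```text
time: 34.45
eef_pos: [0.6367, 0.0326, 0.2993]
tool_rot: [-3.14, -0.001, 1.459]
force: [0.6, -0.3, -1.2]
width: 0.0512
grasp_force: 42.2
```

```bash
python3 -c "
from h import *
goal(.6387,.0316,.1885,83.5)"
```

```text
at [0.6367 0.0326 0.2993] [-1.7992e+02 -4.0000e-02  8.3600e+01] shift [-0.0022  0.0056  0.277 ] turn [-0.0018 -0.0009  0.0023] F [ 0.6 -0.3 -1.2] w 0.0512 t 34.45
```

>>> drive_tool(
  commands="-0.002 0.004 0.05 0 0 0 0.4;-0.002 0.004 0.11 0 0 0 0.4;-0.002 0.004 0.17 0 0 0 0.4;-0.002 0.004 0.22 0 0 0 0.4;-0.002 0.004 0.25 0 0 0 0.4;-0.002 0.004 0.265 0 0 0 0.4;-0.002 0.004 0.27 0 0 0 0.4;-0.002 0.004 0.27 0 0 0 0.4",
)

```text
time: 35.25
eef_pos: [0.6396, 0.0303, 0.1924]
tool_rot: [3.141, -0.0, 1.458]
force: [0.0, 0.0, -1.0]
width: 0.0514
grasp_force: 42.2
```

>>> drive_tool(
  commands="0 0 0.002 0 0 0 0.4;0 0 0.004 0 0 0 0.4;0 0 0.006 0 0 0 0.4;0 0 0.006 0 0 0 0.4",
)

```text
time: 35.65
eef_pos: [0.6393, 0.03, 0.1894]
tool_rot: [3.141, 0.0, 1.457]
force: [0.1, -0.4, -2.0]
width: 0.0513
grasp_force: 42.2
```

>>> drive_tool(
  commands="0 0 0.001 0 0 0 0.4;0 0 0.002 0 0 0 0.4;0 0 0.003 0 0 0 0.4;0 0 0.003 0 0 0 0.4",
)

```text
time: 36.05
eef_pos: [0.6393, 0.03, 0.1891]
tool_rot: [3.141, -0.0, 1.457]
force: [-3.2, -0.4, 6.0]
width: 0.0511
grasp_force: 42.8
```

Contact made; I release.

>>> drive_tool(
  commands="0 0 -0.001 0 0 0 0.65;0 0 -0.001 0 0 0 0.72;0 0 -0.001 0 0 0 0.8;0 0 -0.001 0 0 0 0.85;0 0 -0.001 0 0 0 0.85;0 0 -0.05 0 0 0 0.85;0 0 -0.13 0 0 0 0.85;0 0 -0.22 0 0 0 0.85;0 0 -0.3 0 0 0 1;0 0 -0.3 0 0 0 1",
)

```text
time: 37.05
eef_pos: [0.6419, 0.03, 0.3134]
tool_rot: [3.133, -0.002, 1.457]
force: [1.6, -0.8, -0.5]
width: 0.0855
grasp_force: 0.0
```

```bash
python3 -c "
from h import *
f=grab('scene','e1.png');g=grab('side');w=grab('wrist')
P=cloud(w);th=np.radians(-6.5);R=np.array([[np.cos(th),-np.sin(th)],[np.sin(th),np.cos(th)]])
for ff in(f,g,w):
  P=cloud(ff)
  for s in(-1,1):
    c=R@[0,s*.046]+[.6335,-.0151]
    m=(np.hypot(P[...,0]-c[0],P[...,1]-c[1])<.04)&(P[...,2]>.213)&(P[...,2]<.23)
    if m.sum()>30: r=cv2.minEnclosingCircle((P[m][:,:2]*1000).astype(np.float32));print('cup',np.round(r[0],1),round(r[1],1),P[m][:,2].mean().round(4),m.sum(),'want',c.round(4))
P=cloud(w);hsv=cv2.cvtColor(w['pixels'],cv2.COLOR_RGB2HSV).astype(int)
red=((hsv[...,0]<8)|(hsv[...,0]>172))&(hsv[...,1]>130)&(P[...,2]>.085)&(P[...,2]<.097)
if red.sum(): 
  c=np.argwhere(red)[:,::-1].astype(np.float32);X=(onz(w,c,.09)[:,:2]*1000).astype(np.float32);print('knob',cv2.minEnclosingCircle(X),red.sum())
goal(.6522,.1488,.3,-6.5);goal(.6522,.1488,.3,83.5)
a=cv2.resize(f['pixels'][170:320,160:360],(400,300));b=cv2.resize(g['pixels'][170:290,270:430],(400,300))
cv2.imwrite('pics/e2.png',np.hstack([a,b])[:,:,::-1])"
```

```text
cup [633.2 -53.2] 31.8 0.2154 277 want [ 0.6283 -0.0608]
cup [641.   26.1] 25.8 0.2153 287 want [0.6387 0.0306]
cup [628.3 -56.7] 35.9 0.2158 151 want [ 0.6283 -0.0608]
cup [636.4  22.2] 27.7 0.2155 115 want [0.6387 0.0306]
cup [628.9 -59.6] 26.0 0.2166 3230 want [ 0.6283 -0.0608]
cup [638.7  22. ] 31.4 0.2167 4337 want [0.6387 0.0306]
knob ((651.4381713867188, 148.22903442382812), 13.823623657226562) 692
at [0.6388 0.03   0.3073] [-1.7994e+02  1.0000e-02  8.3500e+01] shift [ 0.2988 -0.0003  0.0183] turn [-9.0e-04  1.2e-03  2.0e+00] F [ 0.4 -0.3  0.6] w 0.0854 t 37.2
at [0.6388 0.03   0.3073] [-1.7994e+02  1.0000e-02  8.3500e+01] shift [ 0.2988 -0.0003  0.0183] turn [-0.0013  0.0002  0.    ] F [ 0.4 -0.3  0.6] w 0.0854 t 37.2
```

View pics/e2.png

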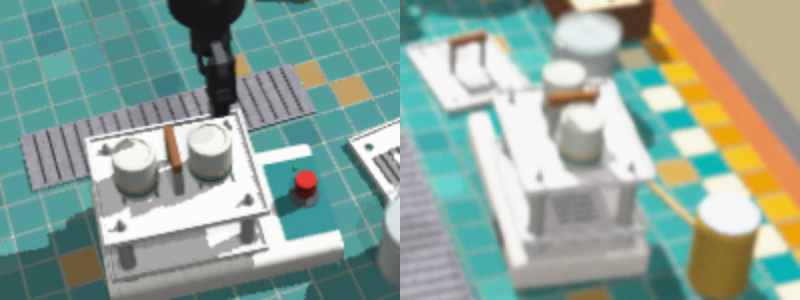

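Both cups stand upright on the upper tray, either side of the handle, and the knob is at about (0.652,0.1485). I move over the knob, with the camera side away from the tray.

>>> drive_tool(
  commands="0.05 0 0 0 0 0 0.65;0.12 0 0.01 0 0 0 0.65;0.2 0 0.018 0 0 0 0.65;0.27 0 0.018 0 0 0 0.65;0.298 0 0.018 0 0 0 0.65;0.298 0 0.018 0 0 0 0.65;0.298 0 0.018 0 0 0 0.65;0.298 0 0.018 0 0 0 0.65",
)

```text
time: 38.0
eef_pos: [0.6529, 0.1458, 0.3008]
tool_rot: [3.142, 0.002, 1.454]
force: [-0.6, -0.1, -0.0]
width: 0.0556
grasp_force: 0.0
```

```bash
python3 -c "
from h import *
w=grab('wrist');P=cloud(w);hsv=cv2.cvtColor(w['pixels'],cv2.COLOR_RGB2HSV).astype(int)
red=((hsv[...,0]<8)|(hsv[...,0]>172))&(hsv[...,1]>130)&(P[...,2]>.087)&(P[...,2]<.097)
c=np.argwhere(red)[:,::-1].astype(np.float32)
if len(c): X=(onz(w,c,.09)[:,:2]*1000).astype(np.float32);print('knob',cv2.minEnclosingCircle(X),red.sum(),c.mean(0))
goal(.652,.1486,.068,83.5)"
```

```text
knob ((652.426025390625, 149.4358673095703), 13.860033988952637) 585 [275.8923  179.57607]
at [0.6529 0.1461 0.3009] [1.7999e+02 6.0000e-02 8.3340e+01] shift [ 0.0066 -0.0032  0.5823] turn [ 0.0003  0.0014 -0.0036] F [-0.7 -1.  -0.1] w 0.0555 t 38.05
```

>>> drive_tool(
  commands="0.007 -0.002 0.08 0 0 0 0.65;0.007 -0.002 0.17 0 0 0 0.65;0.007 -0.002 0.26 0 0 0 0.65;0.007 -0.002 0.35 0 0 0 0.65;0.007 -0.002 0.44 0 0 0 0.65;0.007 -0.002 0.51 0 0 0 0.65;0.007 -0.002 0.56 0 0 0 0.65;0.007 -0.002 0.58 0 0 0 0.65;0.007 -0.002 0.58 0 0 0 0.65",
)

```text
time: 38.95
eef_pos: [0.6518, 0.1502, 0.0682]
tool_rot: [-3.14, 0.001, 1.456]
force: [0.3, -0.3, -0.2]
width: 0.0555
grasp_force: 0.0
```

>>> drive_tool(
  commands="0 0 0 0 0 0 0.2;0 0 0 0 0 0 0.2;0 0 0 0 0 0 0.2;0 0 0 0 0 0 0.2;0 0 0 0 0 0 0.2;0 0 0 0 0 0 0.2",
  force=40,
)

```text
time: 39.55
eef_pos: [0.6524, 0.1515, 0.0708]
tool_rot: [3.141, -0.001, 1.457]
force: [-3.7, -0.8, 6.3]
width: 0.0268
grasp_force: 39.4
```

>>> drive_tool(
  commands="0 0 -0.008 0 0 0 0.2;0 0 -0.016 0 0 0 0.2;0 0 -0.024 0 0 0 0.2;0 0 -0.03 0 0 0 0.2;0 0 -0.034 0 0 0 0.2;0 0 -0.037 0 0 0 0.2;0 0 -0.037 0 0 0 0.2",
)

```text
time: 40.25
eef_pos: [0.6524, 0.1514, 0.0842]
tool_rot: [3.141, -0.0, 1.457]
force: [-1.8, -0.5, 2.6]
width: 0.0268
grasp_force: 39.9
```

```bash
cat > knob.py <<'E'
from h import *
goal(.652,.15,.1,83.5)
for n in('scene','side'):
    f=grab(n);P=cloud(f);hsv=cv2.cvtColor(f['pixels'],cv2.COLOR_RGB2HSV).astype(int)
    red=((hsv[...,0]<8)|(hsv[...,0]>172))&(hsv[...,1]>130)&(np.hypot(P[...,0]-.652,P[...,1]-.149)<.03)
    print(n,red.sum(),np.percentile(P[red][:,2],[5,50,95]).round(4) if red.sum() else '')
E
python3 knob.py
```

```text
at [0.6524 0.1514 0.0842] [ 1.7998e+02 -1.0000e-02  8.3500e+01] shift [-0.0037 -0.0006 -0.0396] turn [ 0.0005 -0.0003  0.    ] F [-1.8 -0.5  2.6] w 0.0268 t 40.25
scene 42 [0.0899 0.101  0.1426]
side 0
```

>>> drive_tool(
  commands="0 0 -0.002 0 0 0 0.2;0 0 -0.004 0 0 0 0.2;0 0 -0.004 0 0 0 0.2",
)

```text
time: 40.65
eef_pos: [0.6524, 0.1514, 0.0849]
tool_rot: [3.141, -0.0, 1.457]
force: [1.3, 0.9, -2.3]
width: 0.0267
grasp_force: 39.9
```

>>> drive_tool(
  commands="0 0 0 0 0 0 0.4;0 0 0 0 0 0 0.4;0 0 0 0 0 0 0.4;0 0 0 0 0 0 0.4;0 0 0 0 0 0 0.4;0 0 0 0 0 0 0.4;0 0 0 0 0 0 0.4;0 0 0 0 0 0 0.4;0 0 0 0 0 0 0.4;0 0 0 0 0 0 0.4;0 0 0 0 0 0 0.4;0 0 0 0 0 0 0.4",
)

```text
time: 41.85
eef_pos: [0.6522, 0.1513, 0.0853]
tool_rot: [-3.142, 0.0, 1.457]
force: [-0.8, -0.3, 0.2]
width: 0.034
grasp_force: 0.0
```

```bash
python3 knob.py
```

```text
at [0.6522 0.1513 0.0853] [-180.     0.    83.5] shift [-0.0034 -0.0002 -0.0368] turn [-0.0001  0.     -0.    ] F [-0.8 -0.3  0.2] w 0.034 t 41.85
scene 45 [0.0905 0.1018 0.1458]
side 0
```

The knob stays out with the grip open (its red top reads about 0.102). I wait.

>>> drive_tool(
  commands="0 0 0 0 0 0 0.4;0 0 0 0 0 0 0.4;0 0 0 0 0 0 0.4;0 0 0 0 0 0 0.4;0 0 0 0 0 0 0.4;0 0 0 0 0 0 0.4;0 0 0 0 0 0 0.4;0 0 0 0 0 0 0.4;0 0 0 0 0 0 0.4;0 0 0 0 0 0 0.4;0 0 0 0 0 0 0.4;0 0 0 0 0 0 0.4",
)

```text
time: 43.15
eef_pos: [0.6522, 0.1513, 0.0853]
tool_rot: [-3.142, 0.0, 1.457]
force: [-0.1, 0.6, 0.3]
width: 0.0344
grasp_force: 0.0
```

>>> drive_tool(
  commands="0 0 0 0 0 0 0.4;0 0 0 0 0 0 0.4;0 0 0 0 0 0 0.4;0 0 0 0 0 0 0.4;0 0 0 0 0 0 0.4;0 0 0 0 0 0 0.4;0 0 0 0 0 0 0.4;0 0 0 0 0 0 0.2;0 0 0 0 0 0 0.2;0 0 0 0 0 0 0.2;0 0 0 0 0 0 0.2;0 0 0 0 0 0 0.2",
  force=40,
)

```text
time: 44.35
eef_pos: [0.6523, 0.1513, 0.0855]
tool_rot: [3.141, -0.0, 1.457]
force: [-0.8, -1.3, 1.9]
width: 0.0266
grasp_force: 39.7
```

>>> drive_tool(
  commands="0 0 0.008 0 0 0 0.2;0 0 0.016 0 0 0 0.2;0 0 0.024 0 0 0 0.2;0 0 0.03 0 0 0 0.2;0 0 0.035 0 0 0 0.2;0 0 0.039 0 0 0 0.2;0 0 0.042 0 0 0 0.2;0 0 0.042 0 0 0 0.2",
)

```text
time: 45.15
eef_pos: [0.6525, 0.1513, 0.0712]
tool_rot: [-3.142, -0.0, 1.457]
force: [-7.2, -1.8, 20.9]
width: 0.0265
grasp_force: 41.9
```

>>> drive_tool(
  commands="0 0 -0.003 0 0 0 0.5;0 0 -0.003 0 0 0 0.65;0 0 -0.003 0 0 0 0.65;0 0 -0.003 0 0 0 0.65;0 0 -0.06 0 0 0 0.65;0 0 -0.14 0 0 0 0.65;0 0 -0.24 0 0 0 0.65;0 0 -0.35 0 0 0 0.65;0 0 -0.46 0 0 0 0.65;0 0 -0.6 0 0 0 0.65;0 0 -0.65 0 0 0 0.65;0 0 -0.65 0 0 0 0.65",
)

```text
time: 46.35
eef_pos: [0.6545, 0.1517, 0.3336]
tool_rot: [3.134, -0.003, 1.457]
force: [0.8, -0.0, -0.7]
width: 0.0555
grasp_force: 0.0
```

```bash
python3 knob.py; python3 -c "
from h import *
f=grab('scene');w=grab('wrist');g=grab('side')
P=cloud(w);hsv=cv2.cvtColor(w['pixels'],cv2.COLOR_RGB2HSV).astype(int)
red=((hsv[...,0]<8)|(hsv[...,0]>172))&(hsv[...,1]>130)&(np.hypot(P[...,0]-.652,P[...,1]-.149)<.03);print(np.percentile(P[red][:,2],[50,90,98]))
cv2.imwrite('pics/z.png',np.hstack([cv2.resize(f['pixels'],(400,300)),cv2.resize(g['pixels'],(400,300))])[:,:,::-1])"
```

```text
at [0.6545 0.1517 0.3336] [179.55  -0.18  83.49] shift [-0.0068 -0.0103  0.5839] turn [ 0.01   -0.0041 -0.0003] F [ 0.8 -0.  -0.7] w 0.0555 t 46.35
scene 114 [0.0688 0.0869 0.0912]
side 0 
[0.0901697  0.09110918 0.09172027]
```

View pics/z.png

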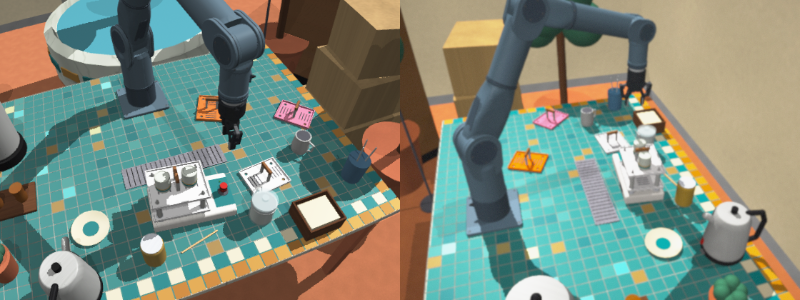

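The final views show both tiers seated, both cups upright on top and the knob back in at 0.090 m. Nothing else has moved, so I hand in.

```bash
python3 -c "
from cell import manip
print(manip.job_done())"
```

```text
the job is handed in; nothing more can be done
None
```

The job is handed in: both trays are seated on their shoulders, both cups found in the scene stand mouth down on the upper tier, the fan blew for about 5 s, the knob is back in, and the simulation clock stood at about 46 s; no verdict was returned.

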